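# Picture the washed bearings and hang them to drain

## Robot

A 6-joint arm with a two-finger parallel gripper is mounted at the origin on a cart in front of the work surface, level with it; the furniture and walls round the work are solid. World frame = base frame: x ahead of the robot, y to its left, z up, the work surface at z = 0. Lengths are in m, angles in rad, forces in N, time in s.
With the tool pointing down it reaches from about 0.35 to 0.875 m from the base axis. Payload 4.2 kg.
Tool frame: the origin (TCP) lies between the finger pads; the fingertips stand 17 mm ahead of it and the grasp point (between the pads) lies 2 mm behind it; z points along the fingers, y is the line along which they close (so a half turn about z gives the same grasp; the last joint's range is limited). The gripper opens to 87 mm and grips with 3 to 60 N. Pads are 19 mm wide; open, the fingers measure 117 mm over their backs; the gripper's body (75 mm by 190 mm) begins 51 mm behind the grasp point.
Start: joints at [1.455, 0.385, 0.008, 0, -1.194, -0.259], TCP at [0.229, 0.582, 0.24] pointing down, gripper open.
Joint ranges: [-3.14, 3.14], [-1.21, 2.06], [-1.07, 1.41], [-3.16, 2.05], [-2.99, -0.16], [-3.1, 3.1]. Speed limits (rad/s): [2.79, 2.79, 3.14, 3.14, 3.14, 3.14].

## Interface

Orientations are given as a rotation vector (axis times angle).
In Python, from station import arm gives the robot as it stands.
- The arm moves only by the tool move_arm, never from a script. Its argument "plan" is a list of rows, each an object of numbers: "tx", "ty", "tz": the shift along the world's x, y, z in mm; "roll": the turn about the world's z in degrees; "gripper": the opening in per cent of the stroke, from 0 (shut) to 100 (fully open). A call has 1 to 5 rows; each row is the pose to reach, as a shift and turn from the pose commanded when the call began; what a row does not reach only later rows make up. A row lasts 1/8 s, in which the tool goes at most 62.5 mm and 10.7 degrees, less where a joint would pass 70% of its speed; a pose out of reach is approached as far as the arm can. A call with a gripper value outside its range is refused whole. The fingers move at their own pace and stop on an object; the grip force is fixed at half the most. Time passes only in rows, so rows that repeat a pose let the fingers close. It gives the time, the measured TCP pose, the force, the opening and the grip force at its end, in the units of the state.
- arm.state(): the state, without advancing time (a new reading comes with each control period).
- arm.get_image(name): name is "side" or "top"; returns the picture (420x560x3 uint8, red, green, blue); there is no depth.
- arm.camera_params(name): a dict with "intrinsics" (3x3 intrinsics, pixels), "R" (3x3) and "t" (3): a world point X has camera coordinates R X + t. Camera axes: x right, y down, z forward; pixel columns grow to the right and rows downward; lengths in m; the calibration is good to about 2 mm. A picture is of the moment at which its call begins. camera_params takes no time and is no camera call.
- arm.job_done(): hands the job in; it is judged then, once.
The state is a dict: "time": time; "qpos": joint angles; "joint_velocities": joint speeds; "joint_torque": joint torques, N m; "ee_pos": TCP position; "tool_rot": TCP orientation; "wrist_force": force on the tool from outside, world axes, zero at the start; "wrist_torque": the same for the moment, N m; "finger_gap": opening from 0.0 (shut) to 1.0 (fully open); "grasp_force": force on a finger pad.
Only numpy, scipy, OpenCV 4.12 (cv2) and the standard library are available. Lean on these libraries where they do the work, as an engineer would, in place of code of your own. Each camera call takes 0.05 s, during which the arm holds its last target. There are 200 camera calls.

## Task

Swing the inspection camera round by its handle to its front stop. Then take the dishes of washed bearings in the order of the inspection sheet, smallest bearing first: hold each one level and still for at least three seconds at the focus gauge, centred between its prongs with the dish's rim at the height of the rod, and hang it by the eye of its handle on a free hook of the drip rack before taking the next. Finally swing the camera back to its rear stop; never knock a dish against the camera or its gauge, and leave the other things on the bench where they are.

Things in the scene. Friction and masses are not known exactly. Their poses are not given: they have to be found in the camera images.
- dish_small: flat round steel dish, 76 mm across, rim 16 mm high, about 180 g, with a 35 mm ball bearing fixed in it round a thin upright stem (the small bearing). On the stem stands a wire hanging eye, on the eye a black plastic grip; 180 mm tall in all. The dishes differ only in diameter. Origin: centre of its underside, z up. May be absent (2 or 3 are there).
- dish_small_grip (a point): centre of that dish's grip, 163 mm above its underside, 147 mm above the rim: a block 26 mm along the dish's x, 13 mm along its y, 37 mm high (143 to 180 mm). Pinch it from above across the 13 mm. One looks through the eye along x.
- dish_small_eye (a point): inner top of that dish's hanging eye, 136 mm above its underside, 27 mm below the grip's centre: the point that rests on a hook. The opening below it is 38 mm high and 27 mm wide (along y); the wire is 6 mm thick. A hook goes through along x, either way round.
- dish_small_rim (a point): centre of that dish's rim circle, 16 mm above its underside; same axes. At the start all dishes stand upright on a black rubber mat, 3 mm thick, at the left of the bench.
- dish_medium: flat round steel dish, 90 mm across, rim 16 mm high, about 250 g, with a 47 mm ball bearing fixed in it round a thin upright stem (the medium bearing). On the stem stands a wire hanging eye, on the eye a black plastic grip; 180 mm tall in all. The dishes differ only in diameter. Origin: centre of its underside, z up. May be absent (2 or 3 are there).
- dish_medium_grip (a point): centre of that dish's grip, 163 mm above its underside, 147 mm above the rim: a block 26 mm along the dish's x, 13 mm along its y, 37 mm high (143 to 180 mm). Pinch it from above across the 13 mm. One looks through the eye along x.
- dish_medium_eye (a point): inner top of that dish's hanging eye, 136 mm above its underside, 27 mm below the grip's centre: the point that rests on a hook. The opening below it is 38 mm high and 27 mm wide (along y); the wire is 6 mm thick. A hook goes through along x, either way round.
- dish_medium_rim (a point): centre of that dish's rim circle, 16 mm above its underside; same axes. At the start all dishes stand upright on a black rubber mat, 3 mm thick, at the left of the bench.
- dish_large: flat round steel dish, 104 mm across, rim 16 mm high, about 360 g, with a 62 mm ball bearing fixed in it round a thin upright stem (the large bearing). On the stem stands a wire hanging eye, on the eye a black plastic grip; 180 mm tall in all. The dishes differ only in diameter. Origin: centre of its underside, z up. May be absent (2 or 3 are there).
- dish_large_grip (a point): centre of that dish's grip, 163 mm above its underside, 147 mm above the rim: a block 26 mm along the dish's x, 13 mm along its y, 37 mm high (143 to 180 mm). Pinch it from above across the 13 mm. One looks through the eye along x.
- dish_large_eye (a point): inner top of that dish's hanging eye, 136 mm above its underside, 27 mm below the grip's centre: the point that rests on a hook. The opening below it is 38 mm high and 27 mm wide (along y); the wire is 6 mm thick. A hook goes through along x, either way round.
- dish_large_rim (a point): centre of that dish's rim circle, 16 mm above its underside; same axes. At the start all dishes stand upright on a black rubber mat, 3 mm thick, at the left of the bench.
- camera_arm (a joint): angle of the inspection camera's swing bracket about its upright post: 0 at the rear stop (parked, swung to the left), 1.3 rad at the front stop (working, pointing to the robot). Grows anticlockwise seen from above; stays where it is left (friction 0.12 N m).
- swing_handle (a point): middle of the upright round black handle on the swing bracket: 17 mm in diameter, 46 mm long, its middle 297 mm above the worktop and 95 mm from the pivot axis; take it from above and lead it round. Moves with the bracket; this point's x axis is directed to the pivot.
- camera_pivot (a point): point on the vertical pivot axis of the bracket (the post), at the height of the swing handle.
- view (a point): viewing place: centre of the focus gauge, a level U of 6 mm rod below the camera, 130 mm above the worktop: a half circle of 78 mm radius, open away from the post; half-way between the prong ends, 220 mm from the pivot axis. Moves with the bracket; x is directed to the pivot, z up. The camera's ring light on the pivot side is 80 mm off level and 60 mm above it.
- hook_1 (a point): left of the drip rack's three J hooks, 125 mm apart along y. The point: top of the 8 mm rod at its lowest spot, where an eye rests, 186 mm above the worktop. The hook points along -x; its upturned tip ends 25 mm farther out and 18 mm higher; the 14 mm bar that carries it lies 85 mm behind (+x), its top 23 mm higher. Drip tray below: 14 mm high.
- hook_2 (a point): middle of the drip rack's three J hooks, 125 mm apart along y. The point: top of the 8 mm rod at its lowest spot, where an eye rests, 186 mm above the worktop. The hook points along -x; its upturned tip ends 25 mm farther out and 18 mm higher; the 14 mm bar that carries it lies 85 mm behind (+x), its top 23 mm higher. Drip tray below: 14 mm high.
- hook_3 (a point): right of the drip rack's three J hooks, 125 mm apart along y. The point: top of the 8 mm rod at its lowest spot, where an eye rests, 186 mm above the worktop. The hook points along -x; its upturned tip ends 25 mm farther out and 18 mm higher; the 14 mm bar that carries it lies 85 mm behind (+x), its top 23 mm higher. Drip tray below: 14 mm high.
- spare_rotor: bystander: black motor rotor, 75 mm thick, 145 mm tall; origin at its underside.
- gear_housing: bystander: cast gear housing, about 84 x 70 x 89 mm; origin at its underside.
- tin: bystander: flat tin of assembly paste, 66 mm across, 26 mm high; origin at its underside.
Things that resemble listed ones, but are neither listed nor needed, are in the scene too. Leave any pink look-alike of the dish_small alone.

How it is judged:
On the way, in this order (a step that is already met when the one before it is completed fails the run):
1. the camera is swung fully round to its front stop (value of joint camera_arm above 1.24 rad), for 0.2 s.
2. the dish with the small bearing is held level and still in the focus gauge, centred between the prongs and with its rim level with them, for at least three seconds (horizontal distance between dish_small_rim and view below 0.018 m and z of dish_small_rim in the frame of view between -0.012 and 0.012 m and angle between dish_small_rim's own z axis and vertical below 0.14 rad and linear speed of dish_small below 0.03 m/s), for 3 s.
3. that dish hangs by the eye of its handle on a hook, let go (((distance between dish_small_eye and hook_1 below 0.022 m and z of dish_small_eye in the frame of hook_1 below 0.01 m) or (distance between dish_small_eye and hook_2 below 0.022 m and z of dish_small_eye in the frame of hook_2 below 0.01 m) or (distance between dish_small_eye and hook_3 below 0.022 m and z of dish_small_eye in the frame of hook_3 below 0.01 m)) and angle between dish_small_eye's own z axis and vertical below 0.3 rad and contact force between the fingers and dish_small below 0.2 N), for 0.3 s.
4. the dish with the medium bearing is held level and still in the focus gauge, centred between the prongs and with its rim level with them, for at least three seconds (horizontal distance between dish_medium_rim and view below 0.018 m and z of dish_medium_rim in the frame of view between -0.012 and 0.012 m and angle between dish_medium_rim's own z axis and vertical below 0.14 rad and linear speed of dish_medium below 0.03 m/s), for 3 s.
5. that dish hangs by the eye of its handle on a hook, let go (((distance between dish_medium_eye and hook_1 below 0.022 m and z of dish_medium_eye in the frame of hook_1 below 0.01 m) or (distance between dish_medium_eye and hook_2 below 0.022 m and z of dish_medium_eye in the frame of hook_2 below 0.01 m) or (distance between dish_medium_eye and hook_3 below 0.022 m and z of dish_medium_eye in the frame of hook_3 below 0.01 m)) and angle between dish_medium_eye's own z axis and vertical below 0.3 rad and contact force between the fingers and dish_medium below 0.2 N), for 0.3 s.
6. the dish with the large bearing is held level and still in the focus gauge, centred between the prongs and with its rim level with them, for at least three seconds (horizontal distance between dish_large_rim and view below 0.018 m and z of dish_large_rim in the frame of view between -0.012 and 0.012 m and angle between dish_large_rim's own z axis and vertical below 0.14 rad and linear speed of dish_large below 0.03 m/s), for 3 s.
7. that dish hangs by the eye of its handle on a hook, let go (((distance between dish_large_eye and hook_1 below 0.022 m and z of dish_large_eye in the frame of hook_1 below 0.01 m) or (distance between dish_large_eye and hook_2 below 0.022 m and z of dish_large_eye in the frame of hook_2 below 0.01 m) or (distance between dish_large_eye and hook_3 below 0.022 m and z of dish_large_eye in the frame of hook_3 below 0.01 m)) and angle between dish_large_eye's own z axis and vertical below 0.3 rad and contact force between the fingers and dish_large below 0.2 N), for 0.3 s.
At the end, for the whole second after the job is handed in: every dish present hangs, let go, by its eye on a hook (eye's inner top within 22 mm of a hook's seat and not perched on its tip, tilted less than 0.3 rad), and the camera is back within 0.12 rad of its rear stop (all of step 3 and all of step 5 and all of step 7 and value of joint camera_arm below 0.12 rad); the robot touches nothing.
It fails at once if a dish knocks against the camera, its bracket or its gauge (more than 10 N) (contact force between any of dish_small, dish_medium, dish_large and camera_arm above 10 N).
It fails at once if a bystander is moved more than 30 mm (distance of any of spare_rotor, gear_housing, tin from where it was at the start of the episode above 0.03 m).
Of dish_small, dish_medium, dish_large only 2 to 3 are there at a start; the rules pass over those that are not, and their reading is None.
At some moment in a run one of dish_small, dish_medium, dish_large may be knocked a few centimetres aside while the robot is not near it.
Once in a run the grip may slacken for a moment while it holds something.
It also fails if it takes over 210 s, if anything falls off the work surface, if the arm or the gripper's body presses on something with over 40 N, if the wrist force passes 120 N, or if a joint passes its speed limit or range.

## Working session

There is one attempt and no reset: what is moved stays moved. The work goes in short steps, Python scripts to look and compute and a tool call to move; the robot and the scene stay as the last step left them, time stands still between calls to the robot, and variables do not carry over. Pictures are saved under pics/ and viewed, at most 14 in all, crops included, and the job is handed in when it is done.

Besides the shell and the picture viewer there is one more tool, called after ">>>" as a command line: name --argument value ..., lists and objects as JSON in quotes. move_arm: Moves the arm, as the interface text tells. Its arguments: {"type":"object","properties":{"plan":{"type":"array","items":{"type":"object","properties":{"tx":{"type":"number"},"ty":{"type":"number"},"tz":{"type":"number"},"roll":{"type":"number"},"gripper":{"type":"number"}}}}},"required":["plan"]}

```bash
mkdir -p pics; cat > h.py <<'E'
from station import arm
import cv2, numpy as np
def snap(name,fn,crop=None,scale=1):
    im=arm.get_image(name)[:,:,::-1]
    if crop: x0,y0,x1,y1=crop; im=im[y0:y1,x0:x1]
    im=cv2.resize(im,None,fx=scale,fy=scale,interpolation=cv2.INTER_CUBIC)
    cv2.imwrite('pics/'+fn,im)
def P(n):
    c=arm.camera_params(n); return c['intrinsics']@np.c_[c['R'],np.array(c['t'])]
def tri(a,b,na='side',nb='top'):
    X=cv2.triangulatePoints(P(na),P(nb),np.array(a,float).reshape(2,1),np.array(b,float).reshape(2,1)).ravel()
    X=X[:3]/X[3]
    r=[np.round(proj(n,X)-q,1) for n,q in((na,a),(nb,b))]
    return X.round(4),r
def proj(n,X):
    p=P(n)@np.r_[X,1]; return p[:2]/p[2]
def atz(n,px,z):
    A=P(n); M=np.c_[A[:,0],A[:,1],A[:,2]*z+A[:,3]]
    M=np.c_[A[:,0],A[:,1],-np.r_[px,1]]; s=np.linalg.solve(M,-(A[:,2]*z+A[:,3])); return s[:2].round(4)
E
python3 - <<'E'
from h import *
snap('side','s0.png',None,1.4);snap('top','t0.png',None,1.4)
for n in('side','top'):
    c=arm.camera_params(n);R=np.array(c['R']);print(n,(-R.T@np.array(c['t'])).round(3),R[2].round(2))
s=arm.state();print(s['time'],s['ee_pos'],s['tool_rot'],s['finger_gap'],s['wrist_force'])
E
```

```text
side [0.547 0.916 0.583] [ 0.02 -0.92 -0.4 ]
top [0.348 0.028 1.526] [ 0.15 -0.01 -0.99]
0.1 [0.2285857  0.58115849 0.23856718] [ 3.08463471e+00 -5.85138717e-01 -4.26619474e-04] 1.0033489933267552 [-0.57436352  0.13735153 -0.11507313]
```

View pics/s0.png

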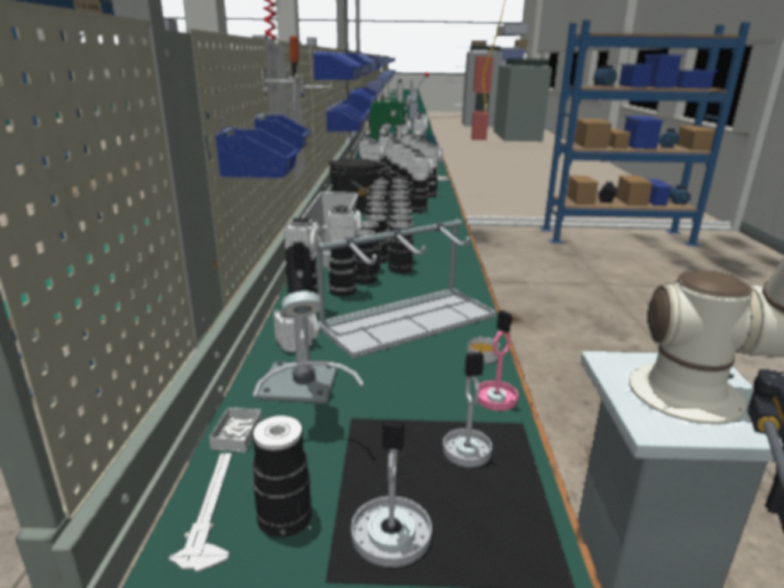

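View pics/t0.png

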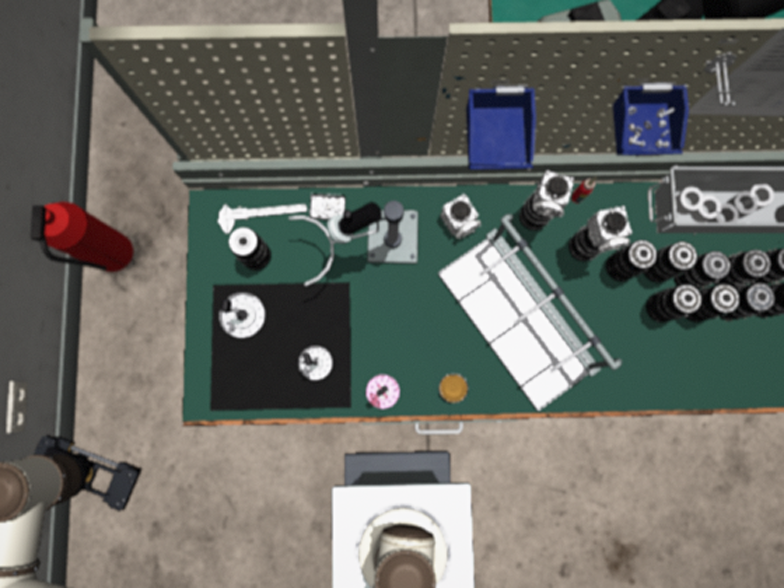

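Side view shows the big dish (grip at about 394,436) and the smaller one (474,364) on the mat, with a pink look-alike at (505,322). The top view shows the camera bracket with its post at (394,215) and the rack turned about 35°. Next I'll look at enlarged crops.

```bash
cat >> h.py <<'E'
def grab(tag):
    for n in('side','top'): cv2.imwrite(f'pics/raw_{tag}_{n}.png',arm.get_image(n)[:,:,::-1])
def comp(tag,fn,ca,cb,k):
    "side crop and top crop next to each other, with tick grid every 20 px"
    o=[]
    for n,(x0,y0,x1,y1) in(('side',ca),('top',cb)):
        im=cv2.imread(f'pics/raw_{tag}_{n}.png')[y0:y1,x0:x1]
        im=cv2.resize(im,None,fx=k,fy=k,interpolation=cv2.INTER_CUBIC)
        for x in range(-(-x0//20)*20,x1,20):
            cv2.line(im,(int((x+.5-x0)*k),0),(int((x+.5-x0)*k),6),(0,255,255),1);cv2.putText(im,str(x),(int((x-x0)*k)-9,17),0,.35,(0,255,255),1)
        for y in range(-(-y0//20)*20,y1,20):
            cv2.line(im,(0,int((y+.5-y0)*k)),(6,int((y+.5-y0)*k)),(0,255,255),1);cv2.putText(im,str(y),(8,int((y-y0)*k)+5),0,.35,(0,255,255),1)
        o.append(im)
    H=max(i.shape[0] for i in o)
    o=[cv2.copyMakeBorder(i,0,H-i.shape[0],0,4,cv2.BORDER_CONSTANT) for i in o]
    im=np.hstack(o);assert im.shape[1]<=800 and H<=600,im.shape;cv2.imwrite('pics/'+fn,im)
E
python3 - <<'E'
from h import *
grab('a')
comp('a','a1.png',(235,210,375,410),(145,195,285,305),2.8)
comp('a','a2.png',(170,150,350,300),(190,130,330,300),2.45)
comp('a','a3.png',(215,145,355,265),(305,145,450,300),2.75)
E
```

```text
(no output)
```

View pics/a1.png

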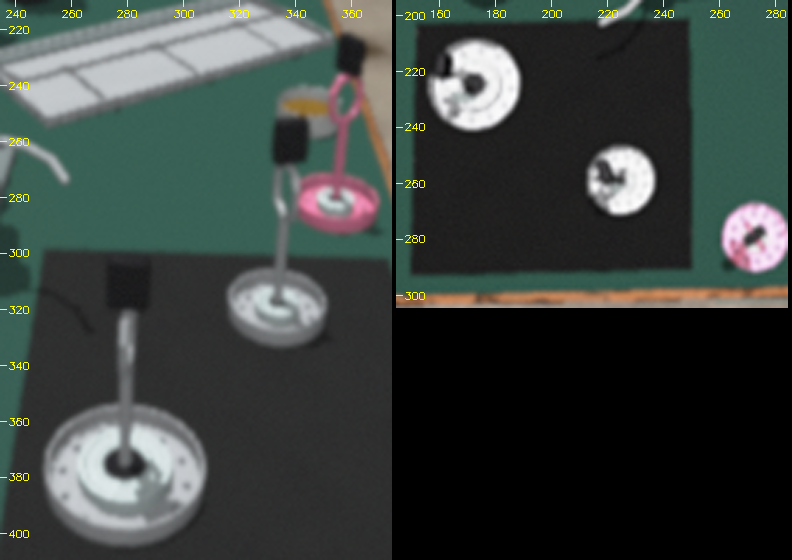

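View pics/a2.png

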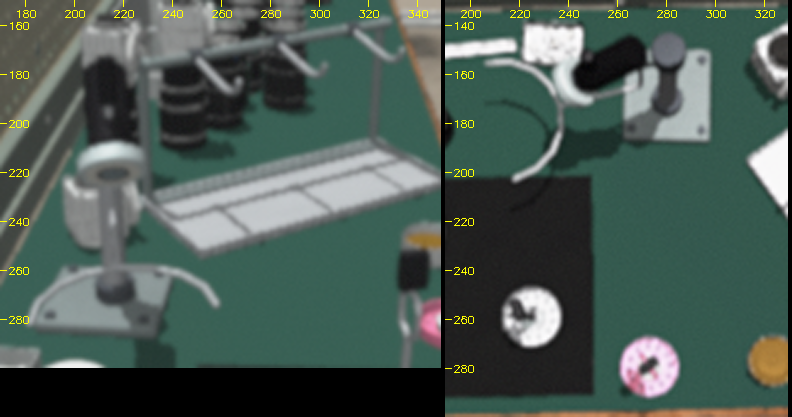

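View pics/a3.png

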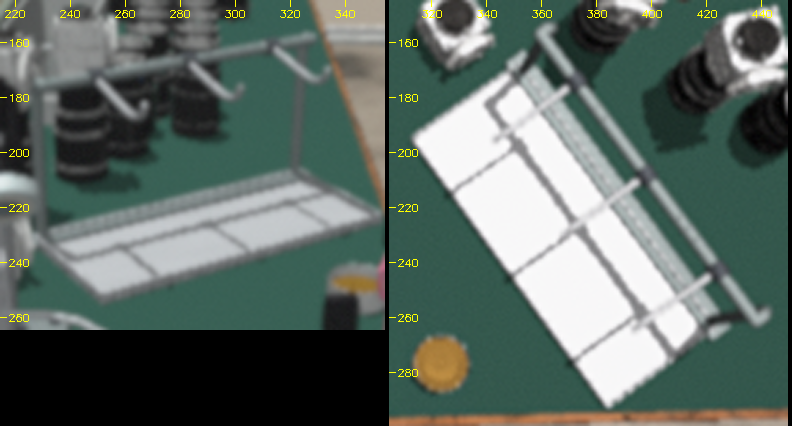

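```bash
python3 - <<'E'
from h import *
# dishes: rim bounds in top
for nm,(l,r,t,b) in dict(big=(157,190.5,208.5,241.5),small=(213.5,237.5,246.5,271)).items():
    z=.019; a=atz('top',((l+r)/2,(t+b)/2),z); w=atz('top',(l,(t+b)/2),z)-atz('top',(r,(t+b)/2),z); h=atz('top',((l+r)/2,t),z)-atz('top',((l+r)/2,b),z)
    print(nm,a,np.linalg.norm(w),np.linalg.norm(h))
print('grips',tri((280.5,310),(163,218)),tri((338.5,260),(220,255)))
for nm,p in dict(base=(280,172),posttop=(280,151),blk_l=(246,161),blk_r=(268,149)).items():
    print(nm,[tuple(atz('top',p,z)) for z in(0.,.2,.3,.35)])
print('hook tips/bend',tri((265,183),(346,195)),tri((300,179),(373,229)),tri((332,172),(397,264)))
print('bar ends',tri((229,177),(360,157)),tri((329,158),(441,259)))
print('bar-hook',tri((247,173),(373,174)),tri((280,167),(397,208)),tri((310,161),(424,244)))
for nm,p in dict(base=(280,172),).items(): pass
print('collar',tri((217,267),(280,172)))
print('ring',tri((215,213),(237,163)))
for p in((206,155),(240,175),(222,203)): print('U',atz('top',p,.13))
print('U right end',tri((257,274),(219,203)))
E
```

```text
big [0.5487 0.3646] 0.1108218390029691 0.1103116041040107
small [0.4337 0.1937] 0.07871626261453223 0.08010024968750097
grips (array([0.5523, 0.365 , 0.1629]), [array([0.6, 0.1]), array([ 0. , -0.3])]) (array([0.4367, 0.194 , 0.1647]), [array([-0.1, -0. ]), array([-0. ,  0.1])])
base [(np.float64(0.7271), np.float64(0.0086)), (np.float64(0.6775), np.float64(0.0111)), (np.float64(0.6526), np.float64(0.0124)), (np.float64(0.6402), np.float64(0.013))]
posttop [(np.float64(0.8014), np.float64(0.007)), (np.float64(0.7421), np.float64(0.0098)), (np.float64(0.7124), np.float64(0.0111)), (np.float64(0.6975), np.float64(0.0118))]
blk_l [(np.float64(0.768), np.float64(0.1246)), (np.float64(0.713), np.float64(0.1119)), (np.float64(0.6855), np.float64(0.1056)), (np.float64(0.6718), np.float64(0.1024))]
blk_r [(np.float64(0.8093), np.float64(0.0483)), (np.float64(0.7489), np.float64(0.0456)), (np.float64(0.7187), np.float64(0.0443)), (np.float64(0.7036), np.float64(0.0436))]
hook tips/bend (array([ 0.6082, -0.1831,  0.1978]), [array([1.6, 0.3]), array([-0. , -1.3])]) (array([ 0.5052, -0.2604,  0.1871]), [array([1. , 0.2]), array([ 0. , -0.8])]) (array([ 0.4003, -0.324 ,  0.1925]), [array([0.8, 0.1]), array([ 0.1, -0.7])])
bar ends (array([ 0.7224, -0.2299,  0.1981]), [array([1.1, 0.3]), array([-0.1, -0.9])]) (array([ 0.4066, -0.4479,  0.2057]), [array([-1.1, -0.2]), array([-0.1,  1. ])])
bar-hook (array([ 0.6698, -0.2659,  0.2004]), [array([1.5, 0.3]), array([-0.1, -1.2])]) (array([ 0.5666, -0.3312,  0.2024]), [array([1.9, 0.4]), array([ 0. , -1.6])]) (array([ 0.4616, -0.4038,  0.2038]), [array([2.9, 0.5]), array([ 0.2, -2.6])])
collar (array([0.7248, 0.0091, 0.0245]), [array([1.8, 0.4]), array([-0.1, -1.1])])
ring (array([0.6992, 0.1358, 0.2384]), [array([1.3, 0.3]), array([-0.1, -0.7])])
U [0.7541 0.2419]
U [0.6875 0.1355]
U [0.5997 0.1918]
U right end (array([0.6029, 0.2013, 0.1287]), [array([1.7, 0.3]), array([ 0. , -0.9])])
```

```bash
python3 - <<'E'
from h import *
piv=np.array([.725,.01])
for a in(0,103,180,-77,13,193,148,60):
    d=np.array([np.cos(np.radians(a)),np.sin(np.radians(a))])*.095
    for z in(.274,.32): print(a,z,proj('side',np.r_[piv+d,z]).round(0),proj('top',np.r_[piv+d,z]).round(0))
print('piv',[proj(n,np.r_[piv,.28]).round(0) for n in('side','top')])
comp('a','a4.png',(185,140,240,220),(225,135,295,195),6)
E
```

```text
0 0.274 [175. 178.] [280. 117.]
0 0.32 [173. 159.] [280. 111.]
103 0.274 [216. 192.] [248. 157.]
103 0.32 [215. 172.] [247. 153.]
180 0.274 [253. 180.] [281. 182.]
180 0.32 [253. 161.] [281. 178.]
-77 0.274 [212. 167.] [313. 141.]
-77 0.32 [211. 150.] [314. 136.]
13 0.274 [174. 181.] [272. 118.]
13 0.32 [172. 162.] [272. 112.]
193 0.274 [253. 177.] [289. 181.]
193 0.32 [253. 159.] [289. 177.]
148 0.274 [245. 187.] [263. 177.]
148 0.32 [245. 167.] [262. 173.]
60 0.274 [186. 190.] [251. 134.]
60 0.32 [185. 170.] [250. 128.]
piv [array([214., 176.]), array([280., 149.])]
```

View pics/a4.png

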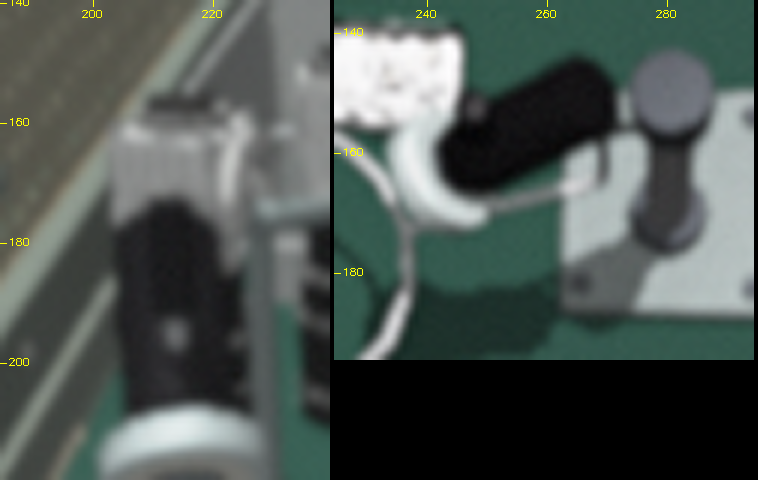

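```bash
python3 - <<'E'
from h import *
print(tri((214,172.5),(248.2,152.7)),atz('top',(248.2,152.7),.32),'wall',atz('top',(250,132),0.),atz('top',(250,118),.1))
E
```

```text
(array([0.7052, 0.0984, 0.318 ]), [array([0.8, 0.2]), array([-0.1, -0.5])]) [0.7032 0.0981] wall [0.8715 0.1097] [0.8847 0.1039]
```

>>> move_arm --plan '[{"tx": 0,"ty": 0,"tz": 62,"gripper": 100},{"tx": 0,"ty": 0,"tz": 120},{"tx": 30,"ty": -40,"tz": 160,"roll": -10},{"tx": 70,"ty": -80,"tz": 160,"roll": -20},{"tx": 110,"ty": -120,"tz": 160,"roll": -30}]'

```text
$.plan[0]: bad value
```

>>> move_arm --plan '[{"tx": 0,"ty": 0,"tz": 60,"roll": 0,"gripper": 100},{"tx": 0,"ty": 0,"tz": 120,"roll": 0,"gripper": 100},{"tx": 30,"ty": -40,"tz": 160,"roll": -10,"gripper": 100},{"tx": 70,"ty": -80,"tz": 160,"roll": -20,"gripper": 100},{"tx": 110,"ty": -120,"tz": 160,"roll": -30,"gripper": 100}]'

```text
time: 0.82
ee_pos: [0.3394, 0.4604, 0.4002]
tool_rot: [-2.825, 1.371, 0.001]
wrist_force: [0.7, 0.4, -1.2]
finger_gap: 1.002
grasp_force: 0.0
```

>>> move_arm --plan '[{"tx": 40,"ty": -40,"tz": 0,"roll": -8,"gripper": 100},{"tx": 80,"ty": -80,"tz": 0,"roll": -16,"gripper": 100},{"tx": 120,"ty": -120,"tz": 0,"roll": -25,"gripper": 100},{"tx": 160,"ty": -160,"tz": 0,"roll": -25,"gripper": 100},{"tx": 200,"ty": -200,"tz": 0,"roll": -25,"gripper": 100}]'

```text
time: 1.45
ee_pos: [0.5397, 0.2601, 0.3995]
tool_rot: [2.468, -1.944, -0.0]
wrist_force: [-0.0, 1.5, 0.0]
finger_gap: 1.001
grasp_force: 0.0
```

>>> move_arm --plan '[{"tx": 40,"ty": -40,"tz": 0,"roll": 0,"gripper": 100},{"tx": 80,"ty": -80,"tz": 0,"roll": 0,"gripper": 100},{"tx": 120,"ty": -120,"tz": 0,"roll": 0,"gripper": 100},{"tx": 165,"ty": -162,"tz": 0,"roll": 0,"gripper": 100},{"tx": 165,"ty": -162,"tz": 0,"roll": 0,"gripper": 100}]'

```text
time: 2.08
ee_pos: [0.706, 0.0963, 0.3957]
tool_rot: [2.459, -1.949, -0.004]
wrist_force: [1.0, 0.7, -0.7]
finger_gap: 1.001
grasp_force: 0.0
```

```bash
python3 - <<'E'
from h import *
s=arm.state();print(s['ee_pos'],s['tool_rot'],s['qpos'])
grab('b');comp('b','b1.png',(185,80,285,220),(205,110,305,200),3.9)
t=s['ee_pos']
print([proj(n,np.r_[t[:2],z]).round(1) for z in (.318,t[2]) for n in('side','top')])
E
```

```text
[0.70599341 0.09632392 0.39570275] [ 2.45899389 -1.94867525 -0.00439224] [ 3.61664612e-01  5.08822295e-01  5.83032173e-01 -3.11285680e-04
 -1.64994212e+00 -1.31155480e-01]
[array([214.6, 172.4]), array([248.9, 151.9]), array([212.7, 136.9]), array([247.1, 143.3])]
```

View pics/b1.png

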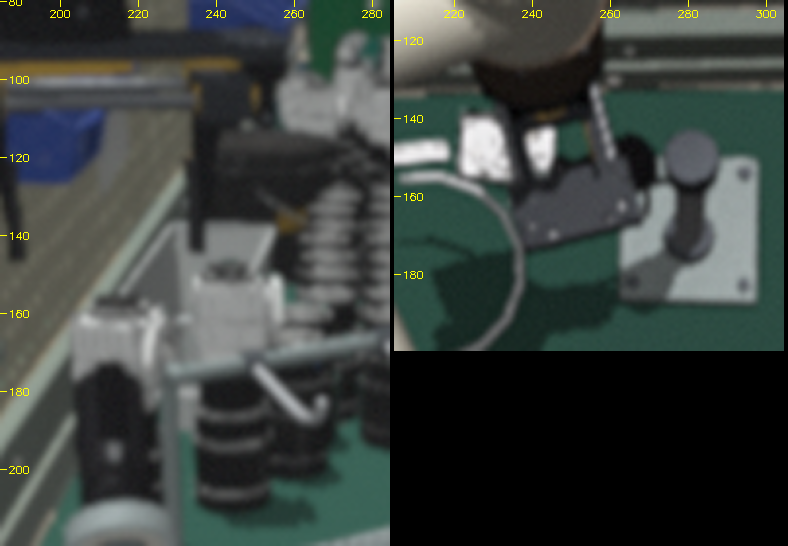

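>>> move_arm --plan '[{"tx": -2,"ty": 2,"tz": -40,"roll": 0,"gripper": 100},{"tx": -2,"ty": 2,"tz": -70,"roll": 0,"gripper": 100},{"tx": -2,"ty": 2,"tz": -90,"roll": 0,"gripper": 100},{"tx": -2,"ty": 2,"tz": -90,"roll": 0,"gripper": 100},{"tx": -2,"ty": 2,"tz": -90,"roll": 0,"gripper": 40}]'

```text
time: 2.8
ee_pos: [0.7018, 0.1025, 0.3116]
tool_rot: [-2.467, 1.941, -0.003]
wrist_force: [0.6, -0.0, 0.5]
finger_gap: 0.952
grasp_force: 0.0
```

>>> move_arm --plan '[{"tx": 0,"ty": 0,"tz": 0,"roll": 0,"gripper": 0},{"tx": 0,"ty": 0,"tz": 0,"roll": 0,"gripper": 0},{"tx": 0,"ty": 0,"tz": 0,"roll": 0,"gripper": 0},{"tx": 0,"ty": 0,"tz": 0,"roll": 0,"gripper": 0},{"tx": 0,"ty": 0,"tz": 0,"roll": 0,"gripper": 0}]'

```text
time: 3.42
ee_pos: [0.7018, 0.1015, 0.3095]
tool_rot: [2.467, -1.944, -0.0]
wrist_force: [0.5, 0.2, 0.1]
finger_gap: 0.406
grasp_force: 0.0
```

>>> move_arm --plan '[{"tx": 0,"ty": 0,"tz": 0,"roll": 0,"gripper": 0},{"tx": 0,"ty": 0,"tz": 0,"roll": 0,"gripper": 0},{"tx": 0,"ty": 0,"tz": 0,"roll": 0,"gripper": 0},{"tx": 0,"ty": 0,"tz": 0,"roll": 0,"gripper": 0},{"tx": 0,"ty": 0,"tz": 0,"roll": 0,"gripper": 0}]'

```text
time: 4.05
ee_pos: [0.7019, 0.1018, 0.3095]
tool_rot: [-2.467, 1.944, -0.0]
wrist_force: [2.0, 1.6, -0.5]
finger_gap: 0.182
grasp_force: 30.0
```

```bash
python3 - <<'E'
import numpy as np
c=np.array([724,9.4]);p=np.array([702,101.6]);r0=p-c
for k in range(1,12):
    a=np.radians(6.9*k);R=np.array([[np.cos(a),-np.sin(a)],[np.sin(a),np.cos(a)]])
    print(k,round(6.9*k,1),(R@r0-r0).round(1))
E
```

```text
1 6.9 [-10.9  -3.3]
2 13.8 [-21.4  -7.9]
3 20.7 [-31.2 -13.7]
4 27.6 [-40.2 -20.7]
5 34.5 [-48.4 -28.7]
6 41.4 [-55.5 -37.6]
7 48.3 [-61.5 -47.3]
8 55.2 [-66.3 -57.6]
9 62.1 [-69.8 -68.5]
10 69.0 [-72.  -79.7]
11 75.9 [-72.8 -91.1]
```

>>> move_arm --plan '[{"tx": -11,"ty": -3,"tz": 0,"roll": 7,"gripper": 0},{"tx": -21,"ty": -8,"tz": 0,"roll": 14,"gripper": 0},{"tx": -31,"ty": -14,"tz": 0,"roll": 21,"gripper": 0},{"tx": -40,"ty": -21,"tz": 0,"roll": 28,"gripper": 0},{"tx": -48,"ty": -29,"tz": 0,"roll": 35,"gripper": 0}]'

```text
time: 4.68
ee_pos: [0.6539, 0.0708, 0.3095]
tool_rot: [2.937, -1.108, 0.002]
wrist_force: [5.3, -4.8, -3.2]
finger_gap: 0.192
grasp_force: 30.0
```

>>> move_arm --plan '[{"tx": -7,"ty": -9,"tz": 0,"roll": 7,"gripper": 0},{"tx": -13,"ty": -19,"tz": 0,"roll": 14,"gripper": 0},{"tx": -18,"ty": -29,"tz": 0,"roll": 21,"gripper": 0},{"tx": -21,"ty": -40,"tz": 0,"roll": 28,"gripper": 0},{"tx": -24,"ty": -51,"tz": 0,"roll": 35,"gripper": 0}]'

```text
time: 5.3
ee_pos: [0.6312, 0.0202, 0.3094]
tool_rot: [3.136, -0.174, 0.006]
wrist_force: [9.1, -2.2, -3.9]
finger_gap: 0.182
grasp_force: 30.0
```

>>> move_arm --plan '[{"tx": 0,"ty": -5,"tz": 0,"roll": 3,"gripper": 0},{"tx": 0,"ty": -8,"tz": 0,"roll": 5,"gripper": 0},{"tx": 0,"ty": -10,"tz": 0,"roll": 5,"gripper": 0},{"tx": 0,"ty": -10,"tz": 0,"roll": 5,"gripper": 0}]'

```text
time: 5.8
ee_pos: [0.6305, 0.0112, 0.3094]
tool_rot: [3.141, -0.042, 0.002]
wrist_force: [5.1, -2.7, -2.8]
finger_gap: 0.185
grasp_force: 30.0
```

>>> move_arm --plan '[{"tx": 0,"ty": -2,"tz": 0,"roll": 1,"gripper": 0},{"tx": 0,"ty": -4,"tz": 0,"roll": 2,"gripper": 0},{"tx": 0,"ty": -4,"tz": 0,"roll": 2,"gripper": 0}]'

```text
time: 6.18
ee_pos: [0.6307, 0.0109, 0.3094]
tool_rot: [-3.136, -0.016, -0.005]
wrist_force: [4.5, 7.9, -1.4]
finger_gap: 0.184
grasp_force: 30.0
```

>>> move_arm --plan '[{"tx": 0,"ty": 3,"tz": 0,"roll": 0,"gripper": 0},{"tx": 0,"ty": 3,"tz": 0,"roll": 0,"gripper": 70},{"tx": 0,"ty": 3,"tz": 0,"roll": 0,"gripper": 70},{"tx": 0,"ty": 3,"tz": 0,"roll": 0,"gripper": 70},{"tx": 0,"ty": 3,"tz": 0,"roll": 0,"gripper": 70}]'

```text
time: 6.8
ee_pos: [0.6295, 0.0105, 0.3097]
tool_rot: [-3.142, -0.014, 0.0]
wrist_force: [0.1, 0.4, -0.2]
finger_gap: 0.552
grasp_force: 0.0
```

>>> move_arm --plan '[{"tx": 0,"ty": 3,"tz": 0,"roll": 0,"gripper": 70},{"tx": 0,"ty": 3,"tz": 30,"roll": 0,"gripper": 70},{"tx": 0,"ty": 3,"tz": 90,"roll": 0,"gripper": 70},{"tx": -40,"ty": 40,"tz": 110,"roll": 0,"gripper": 60},{"tx": -80,"ty": 80,"tz": 110,"roll": 0,"gripper": 60}]'

```text
time: 7.42
ee_pos: [0.5496, 0.0913, 0.4217]
tool_rot: [-3.14, -0.012, -0.007]
wrist_force: [0.1, 1.2, -0.3]
finger_gap: 0.616
grasp_force: 0.0
```

>>> move_arm --plan '[{"tx": 0,"ty": 50,"tz": 0,"roll": 0,"gripper": 60},{"tx": 0,"ty": 100,"tz": 0,"roll": 0,"gripper": 60},{"tx": 0,"ty": 150,"tz": 0,"roll": 0,"gripper": 60},{"tx": 0,"ty": 200,"tz": 0,"roll": 0,"gripper": 60},{"tx": 0,"ty": 200,"tz": 0,"roll": 0,"gripper": 60}]'

```text
time: 8.05
ee_pos: [0.5492, 0.2939, 0.4178]
tool_rot: [3.14, 0.021, -0.004]
wrist_force: [0.2, -0.4, -0.0]
finger_gap: 0.598
grasp_force: 0.0
```

```bash
python3 - <<'E'
from h import *
grab('c');comp('c','c1.png',(190,200,350,360),(210,130,310,290),3)
print(arm.state()['ee_pos'])
E
```

```text
[0.54959243 0.29096681 0.41918386]
```

View pics/c1.png

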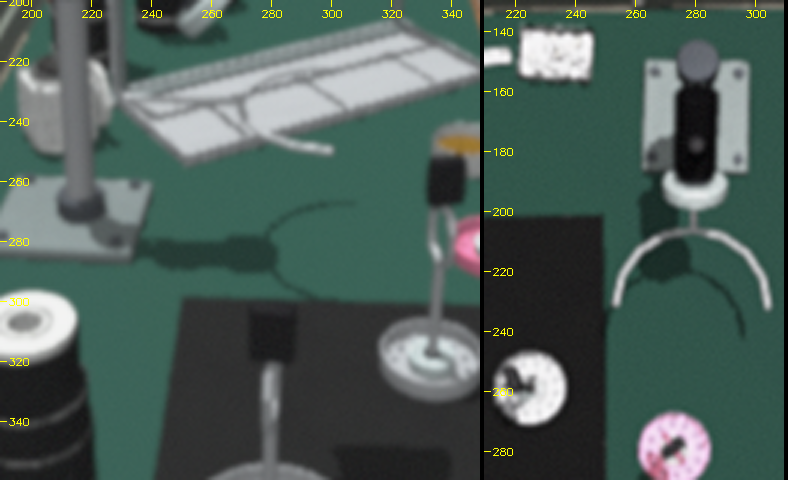

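```bash
python3 - <<'E'
from h import *
a,b=atz('top',(254.2,231.5),.13),atz('top',(304,232),.13)
print('prongs',a,b,(a+b)/2,'arc',atz('top',(278.5,207),.13),tri((331,250),(304,232)))
import cv2
A=cv2.imread('pics/raw_a_side.png');T=cv2.imread('pics/raw_a_top.png');
B=cv2.imread('pics/raw_b_side.png')
f=lambda im,c,k:cv2.resize(im[c[1]:c[3],c[0]:c[2]],None,fx=k,fy=k,interpolation=cv2.INTER_CUBIC)
o=np.hstack([f(A,(320,245,360,315),8),f(T,(205,245,240,280),8)if 0 else cv2.copyMakeBorder(np.vstack([f(T,(205,243,245,278),6),f(T,(150,205,195,242),6)[:,:240]]),0,560-432 -0,0,0,cv2.BORDER_CONSTANT)[:560],])
cv2.imwrite('pics/c2.png',o);print(o.shape)
E
```

```text
prongs [0.509  0.0933] [ 0.5043 -0.0596] [0.50665 0.01685] arc [0.5837 0.0172] (array([ 0.4737, -0.0559,  0.0623]), [array([-18.7,  -4.1]), array([-2.1, 11.9])])
(560, 560, 3)
```

View pics/c2.png

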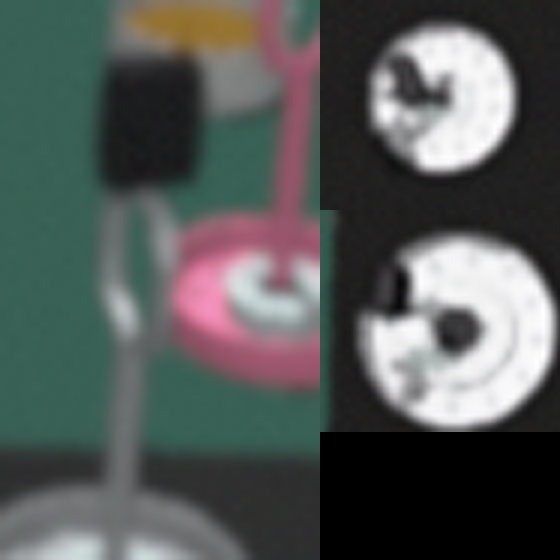

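```bash
cat >> h.py <<'E'
def fitgrip(tag,xy,z=.166,sz=(.026,.013,.037),yaws=range(-88,91,4),d=.004,names=('side','top')):
    "fit grip block (x,y,yaw) by darkness contrast in the views"
    ims={n:cv2.resize(cv2.imread(f'pics/raw_{tag}_{n}.png').max(2),None,fx=4,fy=4,interpolation=cv2.INTER_CUBIC).astype(float) for n in names}
    def score(x,y,yaw):
        c,s=np.cos(yaw),np.sin(yaw);t=0
        for n in names:
            q=np.array([proj(n,np.array([x+c*a-s*b,y+s*a+c*b,z+h])) for a in(-sz[0]/2,sz[0]/2) for b in(-sz[1]/2,sz[1]/2) for h in(-sz[2]/2,sz[2]/2)])
            m=np.zeros(ims[n].shape,np.uint8);cv2.fillConvexPoly(m,cv2.convexHull((q*4+1.5).astype(np.int32)),1)
            r=cv2.dilate(m,np.ones((9,9)))-m
            t+=ims[n][r>0].mean()-ims[n][m>0].mean()
        return t
    best=[]
    for yw in yaws:
        g=[(score(xy[0]+i*d/2,xy[1]+j*d/2,np.radians(yw)),yw,round(xy[0]+i*d/2,4),round(xy[1]+j*d/2,4)) for i in range(-4,5,1) for j in range(-4,5,1)]
        best.append(max(g))
    return sorted(best,reverse=True)
E
python3 - <<'E'
from h import *
for nm,xy in dict(small=(.435,.194),big=(.550,.365)).items(): 
  for N in(('side','top'),('side',),('top',)):
    print(nm,N,[tuple(np.round(b,3)) for b in fitgrip('a',xy,yaws=range(-88,91,8),names=N)[:5]])
print('nearprong',tri((331,250),(254.2,231.5)))
E
```

```text
Traceback (most recent call last):
  File "h.py", line 49, in fitgrip
    g=[(score(xy[0]+i*d/2,xy[1]+j*d/2,np.radians(yw)),yw,round(xy[0]+i*d/2,4),round(xy[1]+j*d/2,4)) for i in range(-4,5,1) for j in range(-4,5,1)]
        ~~~~~^^^^^^^^^^^^^^^^^^^^^^^^^^^^^^^^^^^^^^^^
  File "h.py", line 42, in score
    q=np.array([proj(n,np.array([x+c*a-s*b,y+s*a+c*b,z+h])) for a in(-sz[0]/2,sz[0]/2) for b in(-sz[1]/2,sz[1]/2) for h in(-sz[2]/2,sz[2]/2)])
                ~~~~^^^^^^^^^^^^^^^^^^^^^^^^^^^^^^^^^^^^^^^
  File "h.py", line 16, in proj
    p=P(n)@np.r_[X,1]; return p[:2]/p[2]
      ~^^^
  File "h.py", line 9, in P
    c=arm.camera_params(n); return c['intrinsics']@np.c_[c['R'],np.array(c['t'])]
ValueError: time passes only in moves, steps and waits
```

```bash
sed -i 's/^def P(n):/import functools\n@functools.cache\ndef P(n):/' h.py
python3 - <<'E'
from h import *
for nm,xy in dict(small=(.435,.194),big=(.550,.365)).items(): 
  for N in(('side','top'),('side',),('top',)):
    print(nm,N,[[float(round(v,3)) for v in b] for b in fitgrip('a',xy,yaws=range(-88,91,8),names=N)[:5]])
print('nearprong',tri((331,250),(254.2,231.5)))
E
```

```text
small ('side', 'top') [[115.391, 8.0, 0.435, 0.196], [111.936, 16.0, 0.433, 0.196], [111.436, 0.0, 0.433, 0.196], [110.991, 24.0, 0.435, 0.196], [110.504, 32.0, 0.433, 0.194]]
small ('side',) [[55.158, 24.0, 0.437, 0.196], [54.821, 32.0, 0.437, 0.196], [54.801, 16.0, 0.437, 0.196], [54.073, 8.0, 0.437, 0.196], [53.64, 40.0, 0.437, 0.196]]
small ('top',) [[74.342, 88.0, 0.427, 0.188], [73.708, -88.0, 0.427, 0.188], [73.409, 80.0, 0.427, 0.188], [72.697, -80.0, 0.427, 0.188], [71.78, 72.0, 0.427, 0.188]]
big ('side', 'top') [[87.393, -8.0, 0.55, 0.369], [86.939, 0.0, 0.55, 0.369], [85.012, -16.0, 0.55, 0.369], [84.741, 8.0, 0.55, 0.369], [82.936, 16.0, 0.552, 0.369]]
big ('side',) [[23.415, 40.0, 0.554, 0.369], [23.318, -24.0, 0.554, 0.367], [23.311, 32.0, 0.554, 0.369], [23.163, 24.0, 0.554, 0.369], [23.085, 48.0, 0.554, 0.371]]
big ('top',) [[67.425, 0.0, 0.55, 0.369], [67.15, -8.0, 0.55, 0.369], [65.026, 8.0, 0.55, 0.369], [64.507, -16.0, 0.55, 0.369], [61.979, 16.0, 0.55, 0.369]]
nearprong (array([0.4794, 0.098 , 0.1429]), [array([-16.2,  -3.3]), array([-1.6,  9.2])])
```

```bash
python3 - <<'E'
from h import *
print('pink',atz('top',(272.5,279),.016),'tin',atz('top',(324,277),.026),'rotor',atz('top',(174,172),.145))
for p in((.507,.094,.13),(.504,-.06,.13),(.584,.017,.13)): print(proj('side',np.array(p)).round(0))
for a,b in (((267,179.5),(343.5,195)),((302,174),(370.5,230)),((335.5,168.5),(394,264))): print('tip',atz('top',b,.204),tri(a,b))
for b in ((373.5,175.5),(397.5,209),(424,245)): print('barhook',atz('top',b,.205))
E
```

```text
pink [0.3647 0.0408] tin [ 0.3675 -0.1269] rotor [0.6972 0.3381]
[303. 250.]
[302. 223.]
[272. 235.]
tip [ 0.6034 -0.1746] (array([ 0.6039, -0.1734,  0.2124]), [array([1. , 0.2]), array([-0. , -0.7])])
tip [ 0.498  -0.2491] (array([ 0.5   , -0.2486,  0.2074]), [array([1. , 0.2]), array([ 0. , -0.8])])
tip [ 0.3981 -0.3119] (array([ 0.3963, -0.3102,  0.2095]), [array([-0.7, -0.1]), array([-0.1,  0.6])])
barhook [ 0.6604 -0.2661]
barhook [ 0.5583 -0.3314]
barhook [ 0.451  -0.4022]
```

>>> move_arm --plan '[{"tx": -40,"ty": -35,"tz": 0,"roll": 8,"gripper": 60},{"tx": -80,"ty": -70,"tz": 0,"roll": 15,"gripper": 60},{"tx": -115,"ty": -96,"tz": -20,"roll": 15,"gripper": 60},{"tx": -115,"ty": -96,"tz": -70,"roll": 15,"gripper": 60},{"tx": -115,"ty": -96,"tz": -120,"roll": 15,"gripper": 60}]'

```text
time: 8.78
ee_pos: [0.4344, 0.1929, 0.3]
tool_rot: [-3.111, -0.421, -0.006]
wrist_force: [0.2, 0.9, -0.6]
finger_gap: 0.597
grasp_force: 0.0
```

```bash
python3 - <<'E'
from h import *
print(arm.state()['ee_pos'])
grab('d');print([[float(round(v,3)) for v in b] for b in fitgrip('d',(.436,.195),yaws=range(-20,40,8),names=('side',))[:3]])
comp('d','d1.png',(290,180,380,340),(180,200,280,290),3.7)
E
```

```text
[0.43442102 0.19291509 0.29999433]
[[57.867, 28.0, 0.436, 0.195], [57.683, 20.0, 0.436, 0.195], [57.155, 12.0, 0.436, 0.195]]
```

View pics/d1.png

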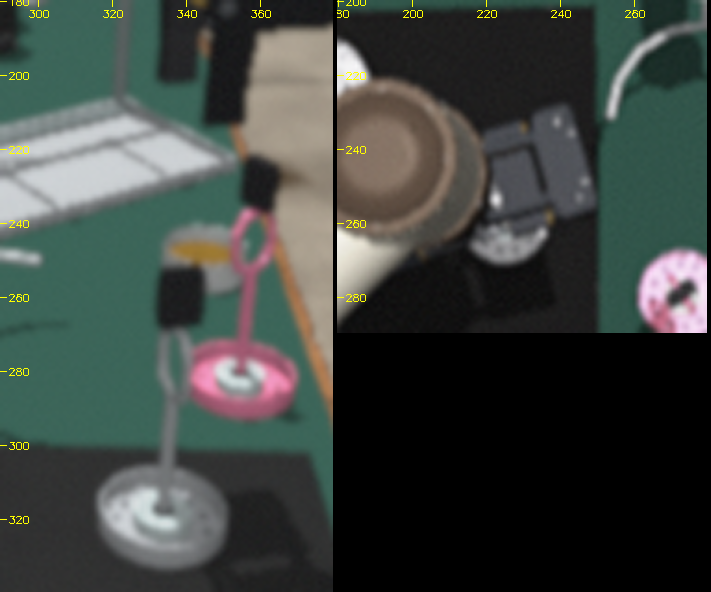

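>>> move_arm --plan '[{"tx": 1,"ty": 2,"tz": -40,"roll": 7,"gripper": 60},{"tx": 1,"ty": 2,"tz": -80,"roll": 7,"gripper": 60},{"tx": 1,"ty": 2,"tz": -110,"roll": 7,"gripper": 60},{"tx": 1,"ty": 2,"tz": -136,"roll": 7,"gripper": 60},{"tx": 1,"ty": 2,"tz": -136,"roll": 7,"gripper": 40}]'

```text
time: 9.5
ee_pos: [0.4364, 0.1963, 0.1641]
tool_rot: [3.08, 0.613, -0.001]
wrist_force: [-0.6, 0.6, 0.8]
finger_gap: 0.547
grasp_force: 0.0
```

>>> move_arm --plan '[{"tx": 0,"ty": 0,"tz": 0,"roll": 0,"gripper": 0},{"tx": 0,"ty": 0,"tz": 0,"roll": 0,"gripper": 0},{"tx": 0,"ty": 0,"tz": 0,"roll": 0,"gripper": 0},{"tx": 0,"ty": 0,"tz": 0,"roll": 0,"gripper": 0},{"tx": 0,"ty": 0,"tz": 0,"roll": 0,"gripper": 0}]'

```text
time: 10.12
ee_pos: [0.4362, 0.1969, 0.1642]
tool_rot: [-3.081, -0.614, -0.002]
wrist_force: [0.8, -0.2, 1.4]
finger_gap: 0.143
grasp_force: 30.0
```

>>> move_arm --plan '[{"tx": 0,"ty": 0,"tz": 0,"roll": 0,"gripper": 0},{"tx": 0,"ty": 0,"tz": 0,"roll": 0,"gripper": 0},{"tx": 0,"ty": 0,"tz": 10,"roll": 0,"gripper": 0},{"tx": 0,"ty": 0,"tz": 30,"roll": 0,"gripper": 0}]'

```text
time: 10.62
ee_pos: [0.4345, 0.1957, 0.1926]
tool_rot: [3.08, 0.612, -0.007]
wrist_force: [0.2, -0.2, -1.2]
finger_gap: 0.147
grasp_force: 30.0
```

>>> move_arm --plan '[{"tx": 0,"ty": 0,"tz": 40,"roll": 0,"gripper": 0},{"tx": 0,"ty": 0,"tz": 80,"roll": 0,"gripper": 0},{"tx": 0,"ty": 0,"tz": 120,"roll": 0,"gripper": 0},{"tx": 0,"ty": 0,"tz": 160,"roll": 0,"gripper": 0},{"tx": 0,"ty": -20,"tz": 190,"roll": -5,"gripper": 0}]'

```text
time: 11.25
ee_pos: [0.4353, 0.1769, 0.3847]
tool_rot: [-3.105, -0.477, 0.001]
wrist_force: [0.9, 0.2, -2.2]
finger_gap: 0.149
grasp_force: 30.0
```

>>> move_arm --plan '[{"tx": 4,"ty": -35,"tz": 0,"roll": -4,"gripper": 0},{"tx": 8,"ty": -70,"tz": 0,"roll": -8,"gripper": 0},{"tx": 12,"ty": -105,"tz": 0,"roll": -12,"gripper": 0},{"tx": 16,"ty": -140,"tz": 0,"roll": -17,"gripper": 0},{"tx": 19,"ty": -170,"tz": 0,"roll": -17,"gripper": 0}]'

```text
time: 11.88
ee_pos: [0.4539, 0.0054, 0.383]
tool_rot: [-3.141, -0.013, 0.004]
wrist_force: [0.2, 0.5, -1.8]
finger_gap: 0.147
grasp_force: 30.0
```

>>> move_arm --plan '[{"tx": 0,"ty": -7,"tz": 0,"roll": 0,"gripper": 0},{"tx": 0,"ty": -7,"tz": -30,"roll": 0,"gripper": 0},{"tx": 0,"ty": -7,"tz": -60,"roll": 0,"gripper": 0},{"tx": 0,"ty": -7,"tz": -90,"roll": 0,"gripper": 0},{"tx": 0,"ty": -7,"tz": -109,"roll": 0,"gripper": 0}]'

```text
time: 12.5
ee_pos: [0.4536, 0.0, 0.2727]
tool_rot: [3.141, 0.015, -0.005]
wrist_force: [-0.2, -0.7, -1.2]
finger_gap: 0.145
grasp_force: 30.0
```

```bash
python3 - <<'E'
from h import *
s=arm.state();print(s['ee_pos'],s['tool_rot'],s['finger_gap'])
grab('e');comp('e','e1.png',(230,170,380,290),(230,150,340,260),3)
for z in(.13,):
  for x in((.506,.0155,z),tuple(s['ee_pos'][:2])+(z,)): print([proj(n,np.array(x)).round(1) for n in('side','top')])
E
```

```text
[4.53555115e-01 4.31365041e-05 2.72661336e-01] [ 3.14146591  0.01496183 -0.00532795] 0.14452112212946328
[array([302.3, 235.4]), array([279.6, 232. ])]
[array([322.5, 233.2]), array([285. , 248.9])]
```

View pics/e1.png

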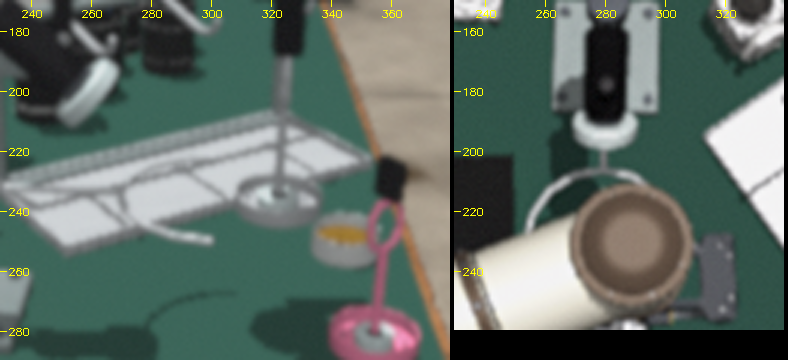

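>>> move_arm --plan '[{"tx": 10,"ty": 5,"tz": 1,"roll": 0,"gripper": 0},{"tx": 22,"ty": 10,"tz": 1,"roll": 0,"gripper": 0},{"tx": 34,"ty": 15,"tz": 1,"roll": 0,"gripper": 0},{"tx": 44,"ty": 15,"tz": 1,"roll": 0,"gripper": 0},{"tx": 50,"ty": 15,"tz": 1,"roll": 0,"gripper": 0}]'

```text
time: 13.22
ee_pos: [0.5055, 0.0146, 0.2754]
tool_rot: [3.141, 0.014, -0.001]
wrist_force: [-0.7, -1.2, -1.8]
finger_gap: 0.145
grasp_force: 30.0
```

>>> move_arm --plan '[{"tx": 0,"ty": 0,"tz": 0,"roll": 0,"gripper": 0},{"tx": 0,"ty": 0,"tz": 0,"roll": 0,"gripper": 0},{"tx": 0,"ty": 0,"tz": 0,"roll": 0,"gripper": 0},{"tx": 0,"ty": 0,"tz": 0,"roll": 0,"gripper": 0},{"tx": 0,"ty": 0,"tz": 0,"roll": 0,"gripper": 0}]'

```text
time: 13.85
ee_pos: [0.5047, 0.0146, 0.2757]
tool_rot: [-3.142, -0.015, -0.0]
wrist_force: [0.1, 0.2, -1.6]
finger_gap: 0.147
grasp_force: 30.0
```

```bash
python3 - <<'E'
from h import *
s=arm.state();print(s['ee_pos'],s['tool_rot'],s['finger_gap'])
grab('f');comp('f','f1.png',(240,160,340,290),(230,180,320,270),4)
E
```

```text
[0.50466025 0.01459832 0.27566009] [-3.14151967e+00 -1.45321280e-02 -2.49504082e-04] 0.14657867940184013
```

View pics/f1.png

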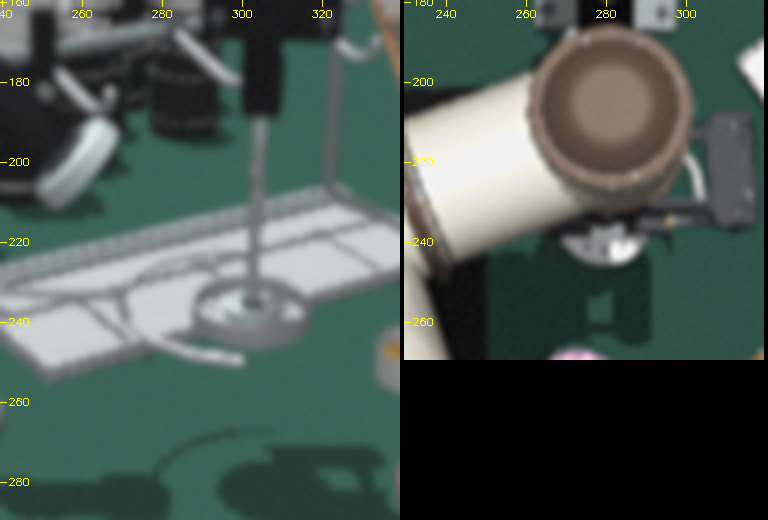

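>>> move_arm --plan '[{"tx": 0,"ty": 0,"tz": 0,"roll": 0,"gripper": 0},{"tx": 0,"ty": 0,"tz": 0,"roll": 0,"gripper": 0},{"tx": 0,"ty": 0,"tz": 0,"roll": 0,"gripper": 0},{"tx": 0,"ty": 0,"tz": 0,"roll": 0,"gripper": 0},{"tx": 0,"ty": 0,"tz": 0,"roll": 0,"gripper": 0}]'

```text
time: 14.58
ee_pos: [0.5048, 0.0146, 0.2755]
tool_rot: [3.142, 0.014, -0.0]
wrist_force: [-0.3, -0.2, -1.3]
finger_gap: 0.146
grasp_force: 30.0
```

>>> move_arm --plan '[{"tx": 0,"ty": 0,"tz": 0,"roll": 0,"gripper": 0},{"tx": 0,"ty": 0,"tz": 0,"roll": 0,"gripper": 0},{"tx": 0,"ty": 0,"tz": 0,"roll": 0,"gripper": 0},{"tx": 0,"ty": 0,"tz": 0,"roll": 0,"gripper": 0},{"tx": 0,"ty": 0,"tz": 0,"roll": 0,"gripper": 0}]'

```text
time: 15.2
ee_pos: [0.5048, 0.0146, 0.2756]
tool_rot: [-3.142, -0.014, -0.0]
wrist_force: [-0.7, -0.3, -2.2]
finger_gap: 0.147
grasp_force: 30.0
```

>>> move_arm --plan '[{"tx": 0,"ty": 0,"tz": 0,"roll": 0,"gripper": 0},{"tx": 0,"ty": 0,"tz": 0,"roll": 0,"gripper": 0},{"tx": 0,"ty": 0,"tz": 0,"roll": 0,"gripper": 0},{"tx": 0,"ty": 0,"tz": 0,"roll": 0,"gripper": 0},{"tx": 0,"ty": 0,"tz": 0,"roll": 0,"gripper": 0}]'

```text
time: 15.82
ee_pos: [0.5048, 0.0146, 0.2756]
tool_rot: [-3.142, -0.014, -0.0]
wrist_force: [-0.3, 0.7, -1.1]
finger_gap: 0.146
grasp_force: 30.0
```

>>> move_arm --plan '[{"tx": 0,"ty": 0,"tz": 0,"roll": 0,"gripper": 0},{"tx": 0,"ty": 0,"tz": 0,"roll": 0,"gripper": 0},{"tx": 0,"ty": 0,"tz": 0,"roll": 0,"gripper": 0},{"tx": 0,"ty": 0,"tz": 0,"roll": 0,"gripper": 0},{"tx": 0,"ty": 0,"tz": 0,"roll": 0,"gripper": 0}]'

```text
time: 16.45
ee_pos: [0.5048, 0.0146, 0.2755]
tool_rot: [3.142, 0.014, -0.0]
wrist_force: [-0.2, -0.1, -1.6]
finger_gap: 0.15
grasp_force: 30.0
```

>>> move_arm --plan '[{"tx": 0,"ty": 0,"tz": 0,"roll": 0,"gripper": 0},{"tx": 0,"ty": 0,"tz": 0,"roll": 0,"gripper": 0},{"tx": 0,"ty": 0,"tz": 0,"roll": 0,"gripper": 0},{"tx": 0,"ty": 0,"tz": 0,"roll": 0,"gripper": 0},{"tx": 0,"ty": 0,"tz": 0,"roll": 0,"gripper": 0}]'

```text
time: 17.08
ee_pos: [0.5048, 0.0146, 0.2756]
tool_rot: [-3.142, -0.014, -0.0]
wrist_force: [-0.2, -0.1, -1.2]
finger_gap: 0.148
grasp_force: 30.0
```

>>> move_arm --plan '[{"tx": 0,"ty": 0,"tz": 0,"roll": 0,"gripper": 0},{"tx": 0,"ty": 0,"tz": 0,"roll": 0,"gripper": 0},{"tx": 0,"ty": 0,"tz": 0,"roll": 0,"gripper": 0},{"tx": 0,"ty": 0,"tz": 0,"roll": 0,"gripper": 0},{"tx": 0,"ty": 0,"tz": 0,"roll": 0,"gripper": 0}]'

```text
time: 17.7
ee_pos: [0.5048, 0.0146, 0.2756]
tool_rot: [3.142, 0.014, 0.0]
wrist_force: [-0.3, 0.4, -1.2]
finger_gap: 0.15
grasp_force: 30.0
```

```bash
python3 - <<'E'
from h import *
s=arm.state();print(s['time'],s['ee_pos'],s['finger_gap'],s['grasp_force'])
grab('g')
f=lambda t:cv2.imread(f'pics/raw_{t}_side.png')[180:260,285:320].astype(float)
print(np.abs(f('g')-f('f')).mean())
print([[float(round(v,3)) for v in b] for b in fitgrip('g',(.505,.0146),z=.2777,yaws=(0,),names=('side',))[:3]])
E
```

```text
17.7 [0.50476896 0.01459271 0.27555226] 0.1500869478995467 29.9760728655383
0.9597619047619048
[[42.236, 0.0, 0.505, 0.023]]
```

>>> move_arm --plan '[{"tx": -12,"ty": -4,"tz": 0,"roll": 0,"gripper": 0},{"tx": -26,"ty": -9,"tz": 0,"roll": 0,"gripper": 0},{"tx": -40,"ty": -15,"tz": 2,"roll": 0,"gripper": 0},{"tx": -50,"ty": -15,"tz": 20,"roll": 0,"gripper": 0},{"tx": -50,"ty": -15,"tz": 45,"roll": 0,"gripper": 0}]'

```text
time: 18.42
ee_pos: [0.4528, -0.001, 0.3211]
tool_rot: [3.141, 0.014, -0.002]
wrist_force: [0.7, 0.6, -1.8]
finger_gap: 0.148
grasp_force: 30.0
```

>>> move_arm --plan '[{"tx": -11,"ty": -30,"tz": 0,"roll": -9,"gripper": 0},{"tx": -22,"ty": -60,"tz": 0,"roll": -18,"gripper": 0},{"tx": -33,"ty": -90,"tz": 0,"roll": -28,"gripper": 0},{"tx": -44,"ty": -120,"tz": 0,"roll": -37,"gripper": 0},{"tx": -55,"ty": -150,"tz": 0,"roll": -47,"gripper": 0}]'

```text
time: 19.05
ee_pos: [0.3983, -0.1514, 0.321]
tool_rot: [-2.883, 1.247, -0.002]
wrist_force: [-0.1, 0.1, -1.6]
finger_gap: 0.146
grasp_force: 30.0
```

>>> move_arm --plan '[{"tx": -13,"ty": -35,"tz": 0,"roll": -9,"gripper": 0},{"tx": -27,"ty": -70,"tz": 0,"roll": -9,"gripper": 0},{"tx": -41,"ty": -107,"tz": 0,"roll": -9,"gripper": 0},{"tx": -41,"ty": -107,"tz": -35,"roll": -9,"gripper": 0},{"tx": -41,"ty": -107,"tz": -70,"roll": -9,"gripper": 0}]'

```text
time: 19.68
ee_pos: [0.3577, -0.2578, 0.2503]
tool_rot: [-2.779, 1.464, -0.003]
wrist_force: [-0.2, -1.0, -2.1]
finger_gap: 0.149
grasp_force: 30.0
```

```bash
python3 - <<'E'
from h import *
s=arm.state();print(s['ee_pos'],s['tool_rot'],s['finger_gap'],s['grasp_force'])
r=s['tool_rot'];print('yaw',(2*np.degrees(np.arctan2(r[1],r[0]))-90)%180)
grab('h');comp('h','h1.png',(270,100,380,240),(330,210,430,310),3.6)
E
```

```text
[ 0.35769274 -0.25783271  0.25033824] [-2.77884979  1.46426588 -0.0031181 ] 0.14879036081286254 29.97625972609967
yaw 34.427605314832874
```

View pics/h1.png

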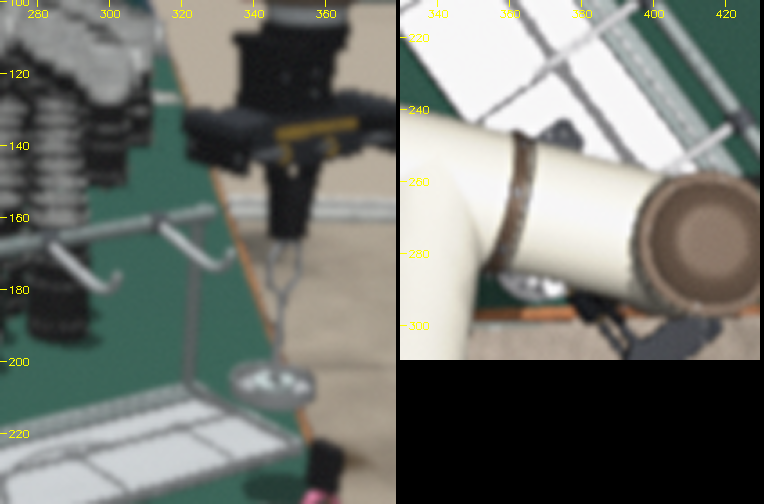

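```bash
python3 - <<'E'
from h import *
u=np.array([-.559,.829])
for s in((.409,-.332),(.5115,-.2655)):
    s=np.array(s); print('seat',proj('side',np.r_[s,.186]),'tip',proj('side',np.r_[s+.023*u,.204]),'bar',proj('side',np.r_[s-.085*u,.202]),proj('top',np.r_[s+.025*u,.204]),proj('top',np.r_[s-.085*u,.202]))
print('eye',proj('side',np.array([.3577,-.2578,.2253])),proj('side',np.array([.3577,-.2578,.1053])))
E
```

```text
seat [329.78389467 173.21001855] tip [334.68411395 169.77721037] bar [314.39789763 162.12653503] [393.84337456 265.07226602] [423.63873284 243.20383694]
seat [298.93420476 178.95218687] tip [303.44033127 175.47029986] bar [284.25177021 167.10409702] [369.04666481 230.20286518] [398.74811679 208.90180587]
eye [349.53615575 168.78159041] [346.27701957 204.91080663]
```

>>> move_arm --plan '[{"tx": 0,"ty": 0,"tz": -14,"roll": 0,"gripper": 0},{"tx": 0,"ty": 0,"tz": -14,"roll": 0,"gripper": 0},{"tx": 8,"ty": -12,"tz": -14,"roll": 0,"gripper": 0},{"tx": 16,"ty": -24,"tz": -14,"roll": 0,"gripper": 0},{"tx": 25,"ty": -36,"tz": -14,"roll": 0,"gripper": 0}]'

```text
time: 20.4
ee_pos: [0.3848, -0.2946, 0.2368]
tool_rot: [2.78, -1.462, 0.001]
wrist_force: [-0.7, -0.2, -1.4]
finger_gap: 0.152
grasp_force: 30.0
```

>>> move_arm --plan '[{"tx": 7,"ty": -10,"tz": 0,"roll": 0,"gripper": 0},{"tx": 14,"ty": -20,"tz": 0,"roll": 0,"gripper": 0},{"tx": 20,"ty": -30,"tz": 0,"roll": 0,"gripper": 0},{"tx": 26,"ty": -38,"tz": 0,"roll": 0,"gripper": 0},{"tx": 26,"ty": -38,"tz": 0,"roll": 0,"gripper": 0}]'

```text
time: 21.02
ee_pos: [0.4101, -0.3319, 0.2363]
tool_rot: [2.78, -1.463, -0.0]
wrist_force: [-0.7, -0.3, -2.0]
finger_gap: 0.145
grasp_force: 30.0
```

>>> move_arm --plan '[{"tx": 0,"ty": 0,"tz": -6,"roll": 0,"gripper": 0},{"tx": 0,"ty": 0,"tz": -12,"roll": 0,"gripper": 0},{"tx": 0,"ty": 0,"tz": -17,"roll": 0,"gripper": 0},{"tx": 0,"ty": 0,"tz": -21,"roll": 0,"gripper": 0},{"tx": 0,"ty": 0,"tz": -21,"roll": 0,"gripper": 0}]'

```text
time: 21.65
ee_pos: [0.4096, -0.3312, 0.2152]
tool_rot: [2.781, -1.462, -0.001]
wrist_force: [0.5, -0.5, -0.9]
finger_gap: 0.148
grasp_force: 30.0
```

>>> move_arm --plan '[{"tx": 0,"ty": 0,"tz": -2,"roll": 0,"gripper": 0},{"tx": 0,"ty": 0,"tz": -4,"roll": 0,"gripper": 0},{"tx": 0,"ty": 0,"tz": -4,"roll": 0,"gripper": 0}]'

```text
time: 22.02
ee_pos: [0.4099, -0.3314, 0.2117]
tool_rot: [2.781, -1.462, 0.001]
wrist_force: [1.1, -1.1, -0.9]
finger_gap: 0.145
grasp_force: 30.0
```

```bash
python3 - <<'E'
from h import *
s=arm.state();print(s['ee_pos'],s['wrist_force'])
grab('i');comp('i','i1.png',(270,110,380,250),(330,210,430,310),3.6)
E
```

```text
[ 0.40987985 -0.33144785  0.21169507] [ 1.09971112 -1.07144899 -0.88389718]
```

View pics/i1.png

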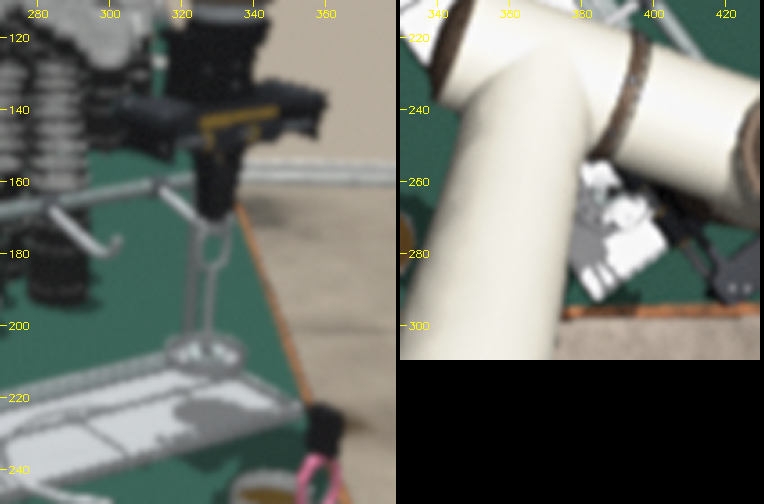

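The last picture shows the hook running through the small dish's eye at (329,172). I'll seat it and let go.

>>> move_arm --plan '[{"tx": 0,"ty": 0,"tz": -2,"roll": 0,"gripper": 0},{"tx": 0,"ty": 0,"tz": -2,"roll": 0,"gripper": 0}]'

```text
time: 22.38
ee_pos: [0.41, -0.3316, 0.2112]
tool_rot: [2.781, -1.461, 0.002]
wrist_force: [-0.7, 2.9, 6.2]
finger_gap: 0.152
grasp_force: 30.0
```

>>> move_arm --plan '[{"tx": 0,"ty": 0,"tz": 0,"roll": 0,"gripper": 20},{"tx": 0,"ty": 0,"tz": 0,"roll": 0,"gripper": 35},{"tx": 0,"ty": 0,"tz": 0,"roll": 0,"gripper": 50},{"tx": 0,"ty": 0,"tz": 0,"roll": 0,"gripper": 50},{"tx": 0,"ty": 0,"tz": 0,"roll": 0,"gripper": 50}]'

```text
time: 23.0
ee_pos: [0.4097, -0.3314, 0.2093]
tool_rot: [2.781, -1.462, -0.001]
wrist_force: [-0.1, 0.3, -0.5]
finger_gap: 0.484
grasp_force: 0.0
```

>>> move_arm --plan '[{"tx": 0,"ty": 0,"tz": 0,"roll": 0,"gripper": 50},{"tx": 0,"ty": 0,"tz": 15,"roll": 0,"gripper": 50},{"tx": 0,"ty": 0,"tz": 45,"roll": 0,"gripper": 50},{"tx": 0,"ty": 0,"tz": 100,"roll": 0,"gripper": 50},{"tx": 0,"ty": 0,"tz": 150,"roll": 0,"gripper": 50}]'

```text
time: 23.62
ee_pos: [0.4096, -0.3315, 0.3627]
tool_rot: [2.78, -1.462, 0.003]
wrist_force: [0.4, -0.2, -0.3]
finger_gap: 0.501
grasp_force: 0.0
```

>>> move_arm --plan '[{"tx": -10,"ty": 50,"tz": 50,"roll": 9,"gripper": 50},{"tx": 0,"ty": 100,"tz": 60,"roll": 18,"gripper": 50},{"tx": 10,"ty": 150,"tz": 60,"roll": 28,"gripper": 50},{"tx": 20,"ty": 200,"tz": 60,"roll": 37,"gripper": 50},{"tx": 25,"ty": 250,"tz": 60,"roll": 47,"gripper": 50}]'

```text
time: 24.25
ee_pos: [0.4347, -0.0799, 0.4209]
tool_rot: [-3.133, 0.223, -0.003]
wrist_force: [0.5, -0.3, -0.2]
finger_gap: 0.498
grasp_force: 0.0
```

```bash
python3 - <<'E'
from h import *
s=arm.state();print(s['ee_pos'],s['tool_rot'])
grab('j')
print('hung grip',[[float(round(v,3)) for v in b] for b in fitgrip('j',(.409,-.332),z=.213,yaws=(-64,-56,-48),names=('side',))[:2]])
print('large',[[float(round(v,3)) for v in b] for b in fitgrip('j',(.55,.367),yaws=range(-40,41,8))[:4]])
# large rim: bright blob in top around mat
g=cv2.imread('pics/raw_j_top.png');m=(g.min(2)>110).astype(np.uint8)
for t in('a','j'):
  g=cv2.imread(f'pics/raw_{t}_top.png');m=(g.min(2)>110).astype(np.uint8);m[:205]=0;m[293:]=0;m[:,:152]=0;m[:,249:]=0
  m=cv2.morphologyEx(m,cv2.MORPH_OPEN,np.ones((3,3)))
  for c in cv2.findContours(m,0,2)[0]:
    if cv2.contourArea(c)>150: (x,y),r=cv2.minEnclosingCircle(c);print(t,x,y,r,atz('top',(x,y),.019))
E
```

```text
[ 0.43469434 -0.07987213  0.42089333] [-3.13339912  0.22326225 -0.00342315]
hung grip [[57.161, -48.0, 0.413, -0.332], [57.057, -56.0, 0.411, -0.334]]
large [[85.077, -8.0, 0.55, 0.369], [84.217, 0.0, 0.55, 0.369], [83.059, -16.0, 0.55, 0.369], [81.429, 8.0, 0.55, 0.369]]
a 225.05384826660156 259.1153869628906 12.270801544189453 [0.4325 0.1951]
a 172.75807189941406 224.8225860595703 16.41094398498535 [0.5494 0.3679]
j 235.229736328125 261.5 33.065635681152344 [0.4241 0.1618]
j 172.6666717529297 224.6666717529297 16.34703254699707 [0.5499 0.3682]
```

>>> move_arm --plan '[{"tx": 5,"ty": 55,"tz": 0,"roll": 3,"gripper": 55},{"tx": 15,"ty": 110,"tz": 0,"roll": 3,"gripper": 55},{"tx": 25,"ty": 165,"tz": 0,"roll": 3,"gripper": 55},{"tx": 40,"ty": 220,"tz": 0,"roll": 3,"gripper": 55},{"tx": 55,"ty": 275,"tz": 0,"roll": 3,"gripper": 55}]'

```text
time: 24.98
ee_pos: [0.4901, 0.1946, 0.421]
tool_rot: [-3.137, 0.152, -0.003]
wrist_force: [-0.1, -0.5, 0.0]
finger_gap: 0.549
grasp_force: 0.0
```

>>> move_arm --plan '[{"tx": 20,"ty": 55,"tz": 0,"roll": 0,"gripper": 55},{"tx": 40,"ty": 110,"tz": -20,"roll": 0,"gripper": 55},{"tx": 60,"ty": 173,"tz": -60,"roll": 0,"gripper": 55},{"tx": 60,"ty": 173,"tz": -110,"roll": 0,"gripper": 55},{"tx": 60,"ty": 173,"tz": -130,"roll": 0,"gripper": 55}]'

```text
time: 25.6
ee_pos: [0.549, 0.3664, 0.2847]
tool_rot: [3.133, -0.15, -0.009]
wrist_force: [0.8, -0.4, 0.6]
finger_gap: 0.549
grasp_force: 0.0
```

```bash
python3 - <<'E'
from h import *
s=arm.state();print(s['ee_pos'],s['tool_rot'])
grab('k')
print('large',[[float(round(v,3)) for v in b] for b in fitgrip('k',(.552,.367),yaws=range(-24,25,8),names=('side',))[:3]])
f=lambda t:cv2.imread(f'pics/raw_{t}_side.png')[300:405,245:315].astype(float)
print(np.abs(f('k')-f('j')).mean(),np.abs(f('a')-f('j')).mean())
E
```

```text
[0.54903534 0.36641124 0.2847372 ] [ 3.13262597 -0.15041538 -0.00904332]
large [[25.527, -24.0, 0.554, 0.367], [25.249, -16.0, 0.554, 0.369], [24.981, 24.0, 0.554, 0.369]]
6.186938775510204 2.3899319727891157
```

```bash
python3 - <<'E'
from h import *
for t in'ajk':
  g=cv2.imread(f'pics/raw_{t}_side.png').min(2)[340:405,240:320]; m=(g>65).astype(np.uint8)
  c=max(cv2.findContours(m,0,2)[0],key=cv2.contourArea);x,y,w,h=cv2.boundingRect(c);print(t,x+240,y+340,w,h)
  g=cv2.imread(f'pics/raw_{t}_side.png').max(2)[300:322,262:300];print((g<40).sum(),np.argwhere(g<38).mean(0)+[300,262])
E
```

```text
a 250 340 59 65
267 [311.93145161 280.23387097]
j 250 340 59 65
254 [311.69361702 280.27659574]
k 250 340 59 65
266 [311.24152542 280.66101695]
```

Not moved. Descend and grasp.

>>> move_arm --plan '[{"tx": 1,"ty": 1,"tz": -40,"roll": 0,"gripper": 55},{"tx": 1,"ty": 1,"tz": -80,"roll": 0,"gripper": 55},{"tx": 1,"ty": 1,"tz": -110,"roll": 0,"gripper": 55},{"tx": 1,"ty": 1,"tz": -126,"roll": 0,"gripper": 55},{"tx": 1,"ty": 1,"tz": -126,"roll": 0,"gripper": 40}]'

```text
time: 26.32
ee_pos: [0.5513, 0.3674, 0.1641]
tool_rot: [3.138, -0.151, 0.001]
wrist_force: [1.6, 0.2, 0.8]
finger_gap: 0.498
grasp_force: 0.0
```

>>> move_arm --plan '[{"tx": 0,"ty": 0,"tz": 0,"roll": 0,"gripper": 0},{"tx": 0,"ty": 0,"tz": 0,"roll": 0,"gripper": 0},{"tx": 0,"ty": 0,"tz": 0,"roll": 0,"gripper": 0},{"tx": 0,"ty": 0,"tz": 0,"roll": 0,"gripper": 0},{"tx": 0,"ty": 0,"tz": 0,"roll": 0,"gripper": 0}]'

```text
time: 26.95
ee_pos: [0.5509, 0.368, 0.1643]
tool_rot: [-3.137, 0.15, -0.001]
wrist_force: [-0.9, 0.9, 3.0]
finger_gap: 0.146
grasp_force: 29.9
```

>>> move_arm --plan '[{"tx": 0,"ty": 0,"tz": 0,"roll": 0,"gripper": 0},{"tx": 0,"ty": 0,"tz": 0,"roll": 0,"gripper": 0},{"tx": 0,"ty": 0,"tz": 0,"roll": 0,"gripper": 0},{"tx": 0,"ty": 0,"tz": 10,"roll": 0,"gripper": 0},{"tx": 0,"ty": 0,"tz": 30,"roll": 0,"gripper": 0}]'

```text
time: 27.58
ee_pos: [0.5494, 0.3662, 0.1908]
tool_rot: [3.133, -0.151, -0.008]
wrist_force: [-0.1, 0.2, -4.4]
finger_gap: 0.148
grasp_force: 29.9
```

>>> move_arm --plan '[{"tx": 0,"ty": 0,"tz": 40,"roll": 0,"gripper": 0},{"tx": 0,"ty": 0,"tz": 80,"roll": 0,"gripper": 0},{"tx": 0,"ty": 0,"tz": 120,"roll": 0,"gripper": 0},{"tx": -10,"ty": -10,"tz": 160,"roll": 0,"gripper": 0},{"tx": -30,"ty": -35,"tz": 190,"roll": 0,"gripper": 0}]'

```text
time: 28.2
ee_pos: [0.5206, 0.3326, 0.3828]
tool_rot: [3.137, -0.15, -0.003]
wrist_force: [-0.1, -0.0, -4.5]
finger_gap: 0.147
grasp_force: 29.9
```

>>> move_arm --plan '[{"tx": -20,"ty": -35,"tz": 0,"roll": 1,"gripper": 0},{"tx": -40,"ty": -75,"tz": 0,"roll": 2,"gripper": 0},{"tx": -55,"ty": -115,"tz": 0,"roll": 3,"gripper": 0},{"tx": -65,"ty": -155,"tz": 0,"roll": 4,"gripper": 0},{"tx": -66,"ty": -195,"tz": 0,"roll": 5,"gripper": 0}]'

```text
time: 28.82
ee_pos: [0.4533, 0.1359, 0.3825]
tool_rot: [3.141, -0.012, -0.004]
wrist_force: [0.1, -0.1, -3.4]
finger_gap: 0.15
grasp_force: 29.9
```

>>> move_arm --plan '[{"tx": 0,"ty": -35,"tz": 0,"roll": 0,"gripper": 0},{"tx": 0,"ty": -70,"tz": 0,"roll": 0,"gripper": 0},{"tx": 0,"ty": -105,"tz": 0,"roll": 0,"gripper": 0},{"tx": 0,"ty": -130,"tz": 0,"roll": 0,"gripper": 0},{"tx": 0,"ty": -138,"tz": 0,"roll": 0,"gripper": 0}]'

```text
time: 29.45
ee_pos: [0.454, -0.0018, 0.3824]
tool_rot: [3.141, -0.017, -0.004]
wrist_force: [0.2, 0.0, -3.9]
finger_gap: 0.147
grasp_force: 29.9
```

```bash
python3 - <<'E'
from h import *
s=arm.state();print(s['ee_pos'],s['finger_gap'],s['grasp_force'])
grab('l');p=s['ee_pos']
print([[float(round(v,3)) for v in b] for b in fitgrip('l',p[:2],z=p[2]-.012,sz=(.026,.013,.013),yaws=(0,),names=('side',))[:3]])
q=proj('side',np.r_[p[:2],p[2]+.002-.147]);print('rim expected',q)
x,y=q.astype(int);g=cv2.imread('pics/raw_l_side.png')[y-25:y+25,x-45:x+45];cv2.imwrite('pics/l_crop.png',g)
hsv=cv2.cvtColor(g,cv2.COLOR_BGR2HSV);m=(hsv[...,1]<45).astype(np.uint8)
c=max(cv2.findContours(m,0,2)[0],key=cv2.contourArea);bx=cv2.boundingRect(c);print(bx[0]+x-45,bx[1]+y-25,bx[2:])
E
```

```text
[ 0.45395259 -0.0017601   0.38240208] 0.1474928321925178 29.94516144040972
[[48.85, 0.0, 0.456, -0.006]]
rim expected [324.9062952  193.93143335]
279 168 (68, 50)
```

>>> move_arm --plan '[{"tx": 0,"ty": 0,"tz": -30,"roll": 0,"gripper": 0},{"tx": 0,"ty": 0,"tz": -60,"roll": 0,"gripper": 0},{"tx": 0,"ty": 0,"tz": -90,"roll": 0,"gripper": 0},{"tx": 0,"ty": 0,"tz": -107,"roll": 0,"gripper": 0},{"tx": 0,"ty": 0,"tz": -107,"roll": 0,"gripper": 0}]'

```text
time: 30.18
ee_pos: [0.4538, 0.0001, 0.2749]
tool_rot: [3.141, -0.012, -0.007]
wrist_force: [-0.3, -0.5, -3.9]
finger_gap: 0.143
grasp_force: 30.0
```

>>> move_arm --plan '[{"tx": 10,"ty": 5,"tz": 0,"roll": 0,"gripper": 0},{"tx": 22,"ty": 10,"tz": 0,"roll": 0,"gripper": 0},{"tx": 34,"ty": 16,"tz": 0,"roll": 0,"gripper": 0},{"tx": 44,"ty": 17,"tz": 0,"roll": 0,"gripper": 0},{"tx": 50,"ty": 17,"tz": 0,"roll": 0,"gripper": 0}]'

```text
time: 30.8
ee_pos: [0.5056, 0.0167, 0.2763]
tool_rot: [3.141, -0.013, -0.001]
wrist_force: [-0.1, 0.2, -4.0]
finger_gap: 0.144
grasp_force: 30.0
```

>>> move_arm --plan '[{"tx": 0,"ty": 0,"tz": 0,"roll": 0,"gripper": 0},{"tx": 0,"ty": 0,"tz": 0,"roll": 0,"gripper": 0},{"tx": 0,"ty": 0,"tz": 0,"roll": 0,"gripper": 0},{"tx": 0,"ty": 0,"tz": 0,"roll": 0,"gripper": 0},{"tx": 0,"ty": 0,"tz": 0,"roll": 0,"gripper": 0}]'

```text
time: 31.42
ee_pos: [0.5047, 0.0166, 0.2767]
tool_rot: [-3.141, 0.013, -0.0]
wrist_force: [-0.5, -0.5, -4.2]
finger_gap: 0.142
grasp_force: 30.0
```

```bash
python3 - <<'E'
from h import *
s=arm.state();print(s['time'],s['ee_pos'],s['finger_gap'],s['grasp_force'])
grab('m')
# grip bottom edge row along the stem, small (f,g) vs large (m); rim lower edge row
for t in'fgm':
  g=cv2.imread(f'pics/raw_{t}_side.png').max(2).astype(float);col=g[170:270,300:306].mean(1)
  print(t,'gripbottom',170+np.argmax(np.diff(col[:40])), 'col',g[225:258:2,302].astype(int), 'wid',[int(v) for v in g[236,280:330:3]])
E
```

```text
31.425 [0.50466906 0.01660648 0.27667532] 0.14228458943314215 29.96591858100146
f gripbottom 188 col [130 138 126 120 127 104 131 147 143 125 120 107 102 101 102 102 102] wid [212, 212, 208, 151, 186, 211, 218, 125, 101, 139, 138, 171, 113, 100, 100, 100, 101]
g gripbottom 188 col [131 139 126 120 126 103 124 144 148 127 119 107 102 102 101 102 102] wid [212, 211, 207, 150, 187, 210, 216, 123, 103, 140, 139, 169, 111, 100, 100, 100, 101]
m gripbottom 188 col [127 122 121 123 116  86 114 197 171 139 126 120 111 103 101 102 101] wid [208, 160, 203, 198, 226, 225, 146, 79, 61, 109, 143, 149, 186, 162, 107, 100, 101]
```

>>> move_arm --plan '[{"tx": 0,"ty": 0,"tz": -1,"roll": 0,"gripper": 0},{"tx": 0,"ty": 0,"tz": -1,"roll": 0,"gripper": 0},{"tx": 0,"ty": 0,"tz": -1,"roll": 0,"gripper": 0},{"tx": 0,"ty": 0,"tz": -1,"roll": 0,"gripper": 0},{"tx": 0,"ty": 0,"tz": -1,"roll": 0,"gripper": 0}]'

```text
time: 32.15
ee_pos: [0.5048, 0.0166, 0.2756]
tool_rot: [-3.142, 0.013, -0.0]
wrist_force: [-0.2, -0.4, -2.9]
finger_gap: 0.144
grasp_force: 30.0
```

>>> move_arm --plan '[{"tx": 0,"ty": 0,"tz": 0,"roll": 0,"gripper": 0},{"tx": 0,"ty": 0,"tz": 0,"roll": 0,"gripper": 0},{"tx": 0,"ty": 0,"tz": 0,"roll": 0,"gripper": 0},{"tx": 0,"ty": 0,"tz": 0,"roll": 0,"gripper": 0},{"tx": 0,"ty": 0,"tz": 0,"roll": 0,"gripper": 0}]'

```text
time: 32.78
ee_pos: [0.5048, 0.0166, 0.2755]
tool_rot: [3.142, -0.013, -0.0]
wrist_force: [0.6, 0.6, -4.3]
finger_gap: 0.145
grasp_force: 30.0
```

>>> move_arm --plan '[{"tx": 0,"ty": 0,"tz": 0,"roll": 0,"gripper": 0},{"tx": 0,"ty": 0,"tz": 0,"roll": 0,"gripper": 0},{"tx": 0,"ty": 0,"tz": 0,"roll": 0,"gripper": 0},{"tx": 0,"ty": 0,"tz": 0,"roll": 0,"gripper": 0},{"tx": 0,"ty": 0,"tz": 0,"roll": 0,"gripper": 0}]'

```text
time: 33.4
ee_pos: [0.5048, 0.0166, 0.2756]
tool_rot: [3.142, -0.013, -0.0]
wrist_force: [1.0, 0.2, -4.0]
finger_gap: 0.144
grasp_force: 30.0
```

>>> move_arm --plan '[{"tx": 0,"ty": 0,"tz": 0,"roll": 0,"gripper": 0},{"tx": 0,"ty": 0,"tz": 0,"roll": 0,"gripper": 0},{"tx": 0,"ty": 0,"tz": 0,"roll": 0,"gripper": 0},{"tx": 0,"ty": 0,"tz": 0,"roll": 0,"gripper": 0},{"tx": 0,"ty": 0,"tz": 0,"roll": 0,"gripper": 0}]'

```text
time: 34.02
ee_pos: [0.5048, 0.0166, 0.2756]
tool_rot: [3.142, -0.013, 0.0]
wrist_force: [0.0, 0.1, -4.0]
finger_gap: 0.145
grasp_force: 30.0
```

>>> move_arm --plan '[{"tx": 0,"ty": 0,"tz": 0,"roll": 0,"gripper": 0},{"tx": 0,"ty": 0,"tz": 0,"roll": 0,"gripper": 0},{"tx": 0,"ty": 0,"tz": 0,"roll": 0,"gripper": 0},{"tx": 0,"ty": 0,"tz": 0,"roll": 0,"gripper": 0},{"tx": 0,"ty": 0,"tz": 0,"roll": 0,"gripper": 0}]'

```text
time: 34.65
ee_pos: [0.5048, 0.0166, 0.2755]
tool_rot: [-3.142, 0.013, -0.0]
wrist_force: [-0.2, 0.5, -3.1]
finger_gap: 0.147
grasp_force: 30.0
```

>>> move_arm --plan '[{"tx": 0,"ty": 0,"tz": 0,"roll": 0,"gripper": 0},{"tx": 0,"ty": 0,"tz": 0,"roll": 0,"gripper": 0},{"tx": 0,"ty": 0,"tz": 0,"roll": 0,"gripper": 0},{"tx": 0,"ty": 0,"tz": 0,"roll": 0,"gripper": 0},{"tx": 0,"ty": 0,"tz": 0,"roll": 0,"gripper": 0}]'

```text
time: 35.28
ee_pos: [0.5048, 0.0166, 0.2755]
tool_rot: [3.142, -0.013, -0.0]
wrist_force: [0.4, -0.0, -4.0]
finger_gap: 0.147
grasp_force: 30.0
```

```bash
python3 - <<'E'
from h import *
s=arm.state();print(s['time'],s['ee_pos'],s['finger_gap'],s['grasp_force'])
grab('n')
for t in'mn':
  g=cv2.imread(f'pics/raw_{t}_side.png').max(2).astype(float);col=g[170:270,300:306].mean(1)
  print(t,'gripbottom',170+np.argmax(np.diff(col[:40])), 'col',g[225:258:2,302].astype(int))
# is the small dish still hanging?
print([[float(round(v,3)) for v in b] for b in fitgrip('n',(.411,-.332),z=.213,yaws=(-56,-48),names=('side',))[:2]])
E
```

```text
35.275 [0.50476917 0.01658985 0.27554285] 0.14704244718883375 29.9659835267812
m gripbottom 188 col [127 122 121 123 116  86 114 197 171 139 126 120 111 103 101 102 101]
n gripbottom 189 col [128 123 121 127 118  90  89 164 174 141 127 121 116 103 102 102 102]
[[51.9, -56.0, 0.411, -0.334], [50.268, -48.0, 0.411, -0.334]]
```

>>> move_arm --plan '[{"tx": -12,"ty": -5,"tz": 0,"roll": 0,"gripper": 0},{"tx": -26,"ty": -11,"tz": 0,"roll": 0,"gripper": 0},{"tx": -42,"ty": -17,"tz": 2,"roll": 0,"gripper": 0},{"tx": -55,"ty": -17,"tz": 20,"roll": 0,"gripper": 0},{"tx": -60,"ty": -17,"tz": 55,"roll": 0,"gripper": 0}]'

```text
time: 36.0
ee_pos: [0.4421, -0.0012, 0.3302]
tool_rot: [3.141, -0.013, -0.005]
wrist_force: [1.0, -0.5, -3.4]
finger_gap: 0.151
grasp_force: 30.0
```

>>> move_arm --plan '[{"tx": 0,"ty": -30,"tz": 0,"roll": -9,"gripper": 0},{"tx": 0,"ty": -60,"tz": 0,"roll": -18,"gripper": 0},{"tx": 3,"ty": -95,"tz": 0,"roll": -28,"gripper": 0},{"tx": 8,"ty": -130,"tz": 0,"roll": -37,"gripper": 0},{"tx": 12,"ty": -160,"tz": 0,"roll": -47,"gripper": 0}]'

```text
time: 36.62
ee_pos: [0.4556, -0.1617, 0.331]
tool_rot: [-2.872, 1.273, -0.001]
wrist_force: [0.4, -0.6, -3.9]
finger_gap: 0.146
grasp_force: 30.0
```

>>> move_arm --plan '[{"tx": 2,"ty": -15,"tz": 0,"roll": -8,"gripper": 0},{"tx": 4,"ty": -31,"tz": 0,"roll": -8,"gripper": 0},{"tx": 4,"ty": -31,"tz": -30,"roll": -8,"gripper": 0},{"tx": 4,"ty": -31,"tz": -60,"roll": -8,"gripper": 0},{"tx": 4,"ty": -31,"tz": -80,"roll": -8,"gripper": 0}]'

```text
time: 37.25
ee_pos: [0.4596, -0.1914, 0.2493]
tool_rot: [2.782, -1.458, -0.003]
wrist_force: [0.1, 0.2, -4.9]
finger_gap: 0.15
grasp_force: 30.0
```

```bash
python3 - <<'E'
from h import *
s=arm.state();print(s['ee_pos'],s['finger_gap'],s['grasp_force'])
r=s['tool_rot'];print('yaw',(2*np.degrees(np.arctan2(r[1],r[0]))-90)%180)
p=s['ee_pos'];grab('o')
print('grip bottom px',proj('side',np.r_[p[:2],p[2]-.0165]))
g=cv2.imread('pics/raw_o_side.png').max(2).astype(int);x,y=proj('side',np.r_[p[:2],p[2]-.0165]).round().astype(int);print(g[y-8:y+10:1,x-3:x+4].mean(1).round())
E
```

```text
[ 0.45963026 -0.1913677   0.24931307] 0.1495823671639039 29.975701889488846
yaw 34.68792726456991
grip bottom px [317.76988447 172.25334859]
[ 29.  29.  29.  29.  29.  29.  30.  34.  50.  74.  92. 100. 102. 102.
 102. 102. 103. 104.]
```

>>> move_arm --plan '[{"tx": 0,"ty": 0,"tz": -14,"roll": 0,"gripper": 0},{"tx": 0,"ty": 0,"tz": -14,"roll": 0,"gripper": 0},{"tx": 8,"ty": -12,"tz": -14,"roll": 0,"gripper": 0},{"tx": 16,"ty": -24,"tz": -14,"roll": 0,"gripper": 0},{"tx": 25,"ty": -36,"tz": -14,"roll": 0,"gripper": 0}]'

```text
time: 37.98
ee_pos: [0.4867, -0.2286, 0.2368]
tool_rot: [-2.78, 1.462, -0.001]
wrist_force: [-0.4, -0.0, -4.5]
finger_gap: 0.146
grasp_force: 30.0
```

>>> move_arm --plan '[{"tx": 7,"ty": -10,"tz": 0,"roll": 0,"gripper": 0},{"tx": 14,"ty": -20,"tz": 0,"roll": 0,"gripper": 0},{"tx": 20,"ty": -30,"tz": 0,"roll": 0,"gripper": 0},{"tx": 26,"ty": -38,"tz": 0,"roll": 0,"gripper": 0},{"tx": 26,"ty": -38,"tz": 0,"roll": 0,"gripper": 0}]'

```text
time: 38.6
ee_pos: [0.5121, -0.2659, 0.2363]
tool_rot: [2.78, -1.463, -0.0]
wrist_force: [0.1, 0.3, -3.4]
finger_gap: 0.144
grasp_force: 30.0
```

>>> move_arm --plan '[{"tx": 0,"ty": 0,"tz": -6,"roll": 0,"gripper": 0},{"tx": 0,"ty": 0,"tz": -12,"roll": 0,"gripper": 0},{"tx": 0,"ty": 0,"tz": -17,"roll": 0,"gripper": 0},{"tx": 0,"ty": 0,"tz": -21,"roll": 0,"gripper": 0},{"tx": 0,"ty": 0,"tz": -21,"roll": 0,"gripper": 0}]'

```text
time: 39.22
ee_pos: [0.5115, -0.2653, 0.2151]
tool_rot: [2.78, -1.462, -0.001]
wrist_force: [0.4, 0.1, -3.4]
finger_gap: 0.144
grasp_force: 30.0
```

>>> move_arm --plan '[{"tx": 0,"ty": 0,"tz": -2,"roll": 0,"gripper": 0},{"tx": 0,"ty": 0,"tz": -4,"roll": 0,"gripper": 0},{"tx": 0,"ty": 0,"tz": -5,"roll": 0,"gripper": 0},{"tx": 0,"ty": 0,"tz": -5,"roll": 0,"gripper": 0}]'

```text
time: 39.72
ee_pos: [0.5119, -0.2655, 0.2111]
tool_rot: [2.781, -1.462, 0.001]
wrist_force: [-0.9, 0.6, -1.7]
finger_gap: 0.144
grasp_force: 30.0
```

>>> move_arm --plan '[{"tx": 0,"ty": 0,"tz": -1,"roll": 0,"gripper": 0},{"tx": 0,"ty": 0,"tz": -2,"roll": 0,"gripper": 0},{"tx": 0,"ty": 0,"tz": -2,"roll": 0,"gripper": 0}]'

```text
time: 40.1
ee_pos: [0.512, -0.2656, 0.2108]
tool_rot: [2.781, -1.461, 0.003]
wrist_force: [-2.4, 3.1, 7.0]
finger_gap: 0.148
grasp_force: 30.0
```

```bash
python3 - <<'E'
from h import *
# compare threading with the small dish on hook 3 (picture i): relative look at hook 2
grab('p')
s=arm.state();print(s['ee_pos'],s['wrist_force'])
g=cv2.imread('pics/raw_p_side.png').max(2)[162:196:1,286:316]
for r in g[::2]: print(' '.join('%3d'%v for v in r))
E
```

```text
[ 0.51193974 -0.26555857  0.21073613] [-3.28303284  2.48245991  7.50435457]
110 114 114 112 105  81  51  28  23  27  27  31  38  39  36  34  33  32  32  49  83 114 123 123 121 109  93  89 121 148
104 120 125 125 121 105  72  40  25  24  28  27  30  32  35  34  35  34  32  48  71  88  92  90  88  81  76  81 108 144
103 113 114 110 103  90  65  40  26  27  27  28  33  32  32  32  32  34  38  61  84  95  97  99  97  97  96  97  99 104
139 104  77  63  55  48  40  29  25  23  26  30  30  30  29  30  32  37  47  72  91  98 100 100  99 101  99 100  99 100
167 164 134  97  64  44  35  30  26  25  26  30  28  31  30  30  31  38  55  80  94  99  99 100  99 100 100 100 100  99
114 147 168 171 149 109  67  37  26  25  23  26  29  31  28  30  31  38  61  85  96 100 100  99 100  99 100 100  99 100
 51  67 102 140 163 157 122  74  39  27  25  28  30  31  33  39  43  48  67  87  98 100 100 100 100  98  99 100  99 100
 31  33  40  60  91 115 123 112  91  66  46  39  43  48  61  84  97  92  86  93  98  99 100  99 100 100 100  99 100 100
 39  40  44  41  46  61  83 104 115 112  99  92  91  91  93 102 
[... 315 characters left out ...]
  46  78 107 107  95  94  98 100 100 100 105 108 103  99 100 100  99  99 100 100 100 100  99 100 100
 31  30  31  30  30  45  76 100 100  82  75  83  93 100 110 116 115 105 100  99 101  99 100  99 100 100  99 100 101 100
 32  32  32  31  34  41  61  85  94  86  77  82  95 112 123 121 110 102 100 100 100  99 100 100  99 101 100 101  99 100
 40  47  45  44  46  47  54  73  91  97 102 108 117 118 114 106 102 101 101 101 101 100 102 101 101 101 100  99 101  99
 34  37  33  35  35  33  35  45  62  74  91 108 112 104 101 101 101 101 101 101 101  99 101 100 101 101 101 101 102 100
 37  37  37  35  38  39  47  49  56  67  86 107 110 102  99 101 101 101 101 100 102 101 102 101 100 101 101 100 101 101
```

>>> move_arm --plan '[{"tx": 0,"ty": 0,"tz": 0,"roll": 0,"gripper": 20},{"tx": 0,"ty": 0,"tz": 0,"roll": 0,"gripper": 35},{"tx": 0,"ty": 0,"tz": 0,"roll": 0,"gripper": 50},{"tx": 0,"ty": 0,"tz": 0,"roll": 0,"gripper": 50},{"tx": 0,"ty": 0,"tz": 0,"roll": 0,"gripper": 50}]'

```text
time: 40.83
ee_pos: [0.5118, -0.2654, 0.2083]
tool_rot: [2.781, -1.462, -0.0]
wrist_force: [-0.1, -0.0, -1.1]
finger_gap: 0.484
grasp_force: 0.0
```

>>> move_arm --plan '[{"tx": 0,"ty": 0,"tz": 0,"roll": 0,"gripper": 50},{"tx": 0,"ty": 0,"tz": 15,"roll": 0,"gripper": 50},{"tx": 0,"ty": 0,"tz": 45,"roll": 0,"gripper": 50},{"tx": 0,"ty": 0,"tz": 100,"roll": 0,"gripper": 50},{"tx": 0,"ty": 0,"tz": 160,"roll": 0,"gripper": 50}]'

```text
time: 41.45
ee_pos: [0.5114, -0.2654, 0.3711]
tool_rot: [2.78, -1.462, 0.001]
wrist_force: [2.2, 0.6, -0.7]
finger_gap: 0.501
grasp_force: 0.0
```

>>> move_arm --plan '[{"tx": 0,"ty": 40,"tz": 40,"roll": 9,"gripper": 60},{"tx": 20,"ty": 90,"tz": 40,"roll": 18,"gripper": 70},{"tx": 45,"ty": 140,"tz": 40,"roll": 28,"gripper": 70},{"tx": 70,"ty": 190,"tz": 40,"roll": 37,"gripper": 70},{"tx": 90,"ty": 230,"tz": 40,"roll": 47,"gripper": 70}]'

```text
time: 42.08
ee_pos: [0.6023, -0.0335, 0.4099]
tool_rot: [-3.134, 0.222, -0.003]
wrist_force: [0.7, -0.0, 0.7]
finger_gap: 0.694
grasp_force: 0.0
```

```bash
python3 - <<'E'
from h import *
s=arm.state();print(s['ee_pos'],s['tool_rot'])
grab('q')
for nm,xy in(('L',(.511,-.266)),('S',(.411,-.332))):print(nm,[[float(round(v,3)) for v in b] for b in fitgrip('q',xy,z=.213,yaws=(-56,-48),names=('side',))[:2]])
# camera unmoved? compare gauge/ring area with picture c
f=lambda t:cv2.imread(f'pics/raw_{t}_side.png')[225:256,262:305].astype(float)
print(np.abs(f('q')-f('c')).mean(), np.abs(f('q')-f('a')).mean())
E
```

```text
[ 0.60227894 -0.03349708  0.40990854] [-3.13354324e+00  2.21704008e-01 -2.69685877e-03]
L [[52.567, -56.0, 0.515, -0.266], [52.536, -48.0, 0.515, -0.264]]
S [[58.148, -48.0, 0.411, -0.336], [58.07, -56.0, 0.411, -0.334]]
17.575893973493372 19.481620405101275
```

```bash
python3 - <<'E'
from h import *
for t in'cmq':
  g=cv2.imread(f'pics/raw_{t}_side.png').max(2); print(t); 
  for r in(244,247,250,253): print(g[r,270:308:2])
E
```

```text
c
[155 171 171 172 198 179 145 121 107 100  98  99  98  99  99 100  99 100
  99]
[126 116 108 101 103 121 142 165 170 162 146 147 142 122 112 103  99  99
 100]
[ 92  96  99  91  97 101  99 101 107 114 124 136 143 148 165 144  99 100
 100]
[ 99  99 100  99  99  99  98  99 100  99  99  99  99 100 100  99 100  99
  99]
m
[159 175 174 175 201 183 146 118 110 114 121 129 136 137 143 137 132 131
 128]
[129 119 110 103 104 123 145 168 176 169 155 159 157 140 131 124 120 121
 119]
[ 94  99  98  93  98 102 102 102 108 116 126 137 146 151 171 150 105 105
 104]
[102 102 102 101 102 102 101 102 102 101 101 102 102 102 102 101 101 101
 102]
q
[157 172 161 132 157 145 127 114 106 101  99 101  99  99 100  99  99 101
 101]
[128 117 109 100  98 108 115 120 119 117 112 111 110 104 102 101 100 100
  98]
[ 92  97  99  91  97  99 100 100 102 107 112 114 116 122 124 116  99 101
 100]
[ 99 101 100  99 101 101 100 101 101 100 101 100 100 100 100  99 101 101
 101]
```

>>> move_arm --plan '[{"tx": 28,"ty": 45,"tz": 0,"roll": 9,"gripper": 70},{"tx": 28,"ty": 45,"tz": 0,"roll": 9,"gripper": 70},{"tx": 28,"ty": 45,"tz": -40,"roll": 9,"gripper": 70},{"tx": 28,"ty": 45,"tz": -75,"roll": 9,"gripper": 70},{"tx": 28,"ty": 45,"tz": -101,"roll": 9,"gripper": 70}]'

```text
time: 42.8
ee_pos: [0.6288, 0.0082, 0.307]
tool_rot: [3.141, 0.01, -0.001]
wrist_force: [-0.2, 0.8, 0.8]
finger_gap: 0.697
grasp_force: 0.0
```

>>> move_arm --plan '[{"tx": 0,"ty": 0,"tz": 0,"roll": 0,"gripper": 0},{"tx": 0,"ty": 0,"tz": 0,"roll": 0,"gripper": 0},{"tx": 0,"ty": 0,"tz": 0,"roll": 0,"gripper": 0},{"tx": 0,"ty": 0,"tz": 0,"roll": 0,"gripper": 0},{"tx": 0,"ty": 0,"tz": 0,"roll": 0,"gripper": 0}]'

```text
time: 43.42
ee_pos: [0.6299, 0.0098, 0.308]
tool_rot: [-3.141, -0.014, -0.001]
wrist_force: [-1.2, 7.7, 3.4]
finger_gap: 0.215
grasp_force: 5.0
```

>>> move_arm --plan '[{"tx": 0,"ty": 0,"tz": 0,"roll": 0,"gripper": 0},{"tx": 0,"ty": 0,"tz": 0,"roll": 0,"gripper": 0},{"tx": 0,"ty": 0,"tz": 0,"roll": 0,"gripper": 0},{"tx": 0,"ty": 0,"tz": 0,"roll": 0,"gripper": 0}]'

```text
time: 43.92
ee_pos: [0.6299, 0.0109, 0.308]
tool_rot: [-3.14, -0.016, -0.002]
wrist_force: [-1.0, 5.5, 2.3]
finger_gap: 0.184
grasp_force: 30.0
```

>>> move_arm --plan '[{"tx": 1,"ty": 12,"tz": 0,"roll": -7,"gripper": 0},{"tx": 3,"ty": 23,"tz": 0,"roll": -14,"gripper": 0},{"tx": 7,"ty": 34,"tz": 0,"roll": -21,"gripper": 0},{"tx": 12,"ty": 44,"tz": 0,"roll": -28,"gripper": 0},{"tx": 18,"ty": 54,"tz": 0,"roll": -35,"gripper": 0}]'

```text
time: 44.55
ee_pos: [0.6481, 0.0645, 0.308]
tool_rot: [-2.999, 0.934, -0.002]
wrist_force: [1.1, 2.3, 1.9]
finger_gap: 0.18
grasp_force: 30.0
```

>>> move_arm --plan '[{"tx": 7,"ty": 9,"tz": 0,"roll": -7,"gripper": 0},{"tx": 16,"ty": 17,"tz": 0,"roll": -14,"gripper": 0},{"tx": 25,"ty": 23,"tz": 0,"roll": -21,"gripper": 0},{"tx": 35,"ty": 29,"tz": 0,"roll": -28,"gripper": 0},{"tx": 45,"ty": 34,"tz": 0,"roll": -35,"gripper": 0}]'

```text
time: 45.18
ee_pos: [0.6933, 0.0998, 0.3081]
tool_rot: [-2.578, 1.79, -0.0]
wrist_force: [-0.6, 4.9, 2.4]
finger_gap: 0.186
grasp_force: 30.0
```

>>> move_arm --plan '[{"tx": 4,"ty": 1,"tz": 0,"roll": -3,"gripper": 0},{"tx": 7,"ty": 2,"tz": 0,"roll": -5,"gripper": 0},{"tx": 9,"ty": 3,"tz": 0,"roll": -5,"gripper": 0},{"tx": 9,"ty": 3,"tz": 0,"roll": -5,"gripper": 0}]'

```text
time: 45.68
ee_pos: [0.7026, 0.1028, 0.3081]
tool_rot: [-2.5, 1.896, -0.001]
wrist_force: [0.5, 6.7, 2.0]
finger_gap: 0.186
grasp_force: 30.0
```

>>> move_arm --plan '[{"tx": 2,"ty": 0,"tz": 0,"roll": -1,"gripper": 0},{"tx": 3,"ty": 0,"tz": 0,"roll": -1,"gripper": 0},{"tx": 3,"ty": 0,"tz": 0,"roll": -1,"gripper": 0}]'

```text
time: 46.05
ee_pos: [0.705, 0.1035, 0.3081]
tool_rot: [-2.483, 1.917, 0.001]
wrist_force: [-1.0, 8.1, 3.1]
finger_gap: 0.179
grasp_force: 30.0
```

>>> move_arm --plan '[{"tx": -2,"ty": 0,"tz": 0,"roll": 0,"gripper": 0},{"tx": -2,"ty": 0,"tz": 0,"roll": 0,"gripper": 70},{"tx": -2,"ty": 0,"tz": 0,"roll": 0,"gripper": 70},{"tx": -2,"ty": 0,"tz": 0,"roll": 0,"gripper": 70},{"tx": -2,"ty": 0,"tz": 0,"roll": 0,"gripper": 70}]'

```text
time: 46.68
ee_pos: [0.7028, 0.1001, 0.3073]
tool_rot: [2.483, -1.923, -0.0]
wrist_force: [-0.9, -0.1, -0.2]
finger_gap: 0.552
grasp_force: 0.0
```

>>> move_arm --plan '[{"tx": 0,"ty": 0,"tz": 0,"roll": 0,"gripper": 70},{"tx": 0,"ty": 0,"tz": 30,"roll": 0,"gripper": 70},{"tx": 0,"ty": 0,"tz": 80,"roll": 0,"gripper": 70},{"tx": -30,"ty": 0,"tz": 120,"roll": 0,"gripper": 70},{"tx": -80,"ty": 0,"tz": 120,"roll": 0,"gripper": 70}]'

```text
time: 47.3
ee_pos: [0.6239, 0.1006, 0.4304]
tool_rot: [-2.479, 1.921, -0.007]
wrist_force: [-0.7, 0.9, 1.2]
finger_gap: 0.702
grasp_force: 0.0
```

>>> move_arm --plan '[{"tx": -50,"ty": 40,"tz": 0,"roll": 0,"gripper": 70},{"tx": -90,"ty": 80,"tz": 0,"roll": 0,"gripper": 70},{"tx": -130,"ty": 120,"tz": 0,"roll": 0,"gripper": 70},{"tx": -170,"ty": 160,"tz": 0,"roll": 0,"gripper": 70},{"tx": -170,"ty": 160,"tz": 0,"roll": 0,"gripper": 70}]'

```text
time: 47.92
ee_pos: [0.4505, 0.2625, 0.4284]
tool_rot: [-2.488, 1.915, 0.0]
wrist_force: [-0.7, -0.4, -0.4]
finger_gap: 0.7
grasp_force: 0.0
```

```bash
python3 - <<'E'
from h import *
s=arm.state();print(s['time'],s['ee_pos'],s['wrist_force'])
grab('r')
for n,(x0,y0,x1,y1) in(('top',(225,145,275,205)),('side',(180,205,265,285))):
  g=lambda t:cv2.imread(f'pics/raw_{t}_{n}.png')[y0:y1,x0:x1].astype(np.float32).mean(2)
  print(n,[(t,np.abs(g(t)-g('a')).mean().round(1)) for t in'cr'],cv2.phaseCorrelate(g('a'),g('r')))
for nm,xy in(('L',(.513,-.266)),('S',(.411,-.332))):
  for N in(('side',),('top',)):print(nm,N,[[float(round(v,3)) for v in b] for b in fitgrip('r',xy,z=.213,yaws=range(-72,-39,8),names=N)[:2]])
E
```

```text
47.925 [0.45050957 0.26251065 0.42843604] [-0.68504289 -0.44524906 -0.42316001]
top [('c', np.float32(32.5)), ('r', np.float32(11.0))] ((0.41180722083212373, 1.062119399382393), 0.7249589780171712)
side [('c', np.float32(11.1)), ('r', np.float32(9.1))] ((0.15972844461408897, -0.12834440999316143), 0.6943994230694241)
L ('side',) [[53.89, -56.0, 0.515, -0.264], [53.82, -48.0, 0.515, -0.264]]
L ('top',) [[91.606, -48.0, 0.509, -0.264], [90.64, -56.0, 0.509, -0.264]]
S ('side',) [[59.569, -48.0, 0.411, -0.334], [59.5, -56.0, 0.411, -0.334]]
S ('top',) [[97.067, -48.0, 0.407, -0.33], [95.434, -56.0, 0.407, -0.328]]
```

```bash
python3 - <<'E'
from h import *
A=cv2.imread('pics/raw_a_top.png');R=cv2.imread('pics/raw_r_top.png')
for nm,(x,y) in dict(prongA=(212,156),prongB=(222,203),arc=(237,178),handle=(248,153),ring=(237,163),bodyend=(268,149),post=(280,150)).items():
  t=A[y-6:y+7,x-6:x+7];w=R[y-14:y+15,x-14:x+15];m=cv2.matchTemplate(w,t,cv2.TM_CCOEFF_NORMED);_,v,_,p=cv2.minMaxLoc(m);print(nm,round(v,2),p[0]-8,p[1]-8)
E
```

```text
prongA 0.73 -5 1
prongB 0.98 1 2
arc 0.95 1 1
handle 1.0 0 1
ring 0.97 0 1
bodyend 0.99 0 0
post 0.99 0 0
```

```bash
python3 -c "
from station import arm
print(arm.job_done())"
```

```text
the job is handed in; nothing more can be done
None
```

The job is handed in, with no verdict returned. Only the small and large dishes were on the mat: each was held about four seconds at the focus gauge, small first, then hung (small on hook 3, large on hook 2). The camera is back about 0.03 rad from where it was parked, and no knocks showed in the forces or pictures.

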